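# Unload a cured specimen: weights back in their cases, stub onto the microscope stage

## Task

The glue under the stacked weights has set. From the top down, put each brass weight back in its own wooden case, the one whose round well is made for its size, lowering it in gently (not dropped) so that it lies flat on the well's floor; only when all three weights are put away, lift the specimen stub out of the curing block and slide its shank fully home in the bore of the microscope's ball stage. Keep the weights and the stub upright all the time and leave the amber jar and the green carton where they are.

Things in the scene. Friction and masses are not known exactly. Their poses are not given: they have to be found in the camera images.
- weight_small: Smallest brass weight, 100 g, top of the stack: a plain upright cylinder 26 mm in diameter and 22 mm high, lower edge bevelled 2 mm. Origin: centre of its underside; z up. It stands loose on the medium weight, within about 2 mm of centre.
- weight_medium: Middle brass weight, 200 g: a plain upright cylinder 34 mm in diameter and 26 mm high, lower edge bevelled 2 mm. Origin: centre of its underside; z up. It stands loose on the large weight.
- weight_large: Largest brass weight, 500 g: a plain upright cylinder 46 mm in diameter and 35 mm high, lower edge bevelled 2 mm. Origin: centre of its underside; z up. It stands loose on the specimen stub.
- stub: Specimen stub below the weights, 110 g: aluminium disc 58 mm diameter, 12 mm thick; on it a round stone slice 40 x 6 mm; beneath it a central shank 12 mm diameter, 16 mm long, its end chamfered to 7 mm. Origin: centre of the disc's underside; shank along -z. Starts in a fixed steel curing block (foot 80 x 80 x 14 mm), the disc on its 44 mm collar, 36 mm above the bench, shank loose in the bore.
- case_small: Wooden case of the small weight, open, fixed: square block 56 mm wide at the top (62 mm over its shoulder, which is 10 mm high), 18 mm high, with a central round well 36 mm in diameter, 6 mm deep, grey felt floor. Origin: centre of its underside on the bench; the well's floor is 12 mm above it. Smallest of the three wells.
- case_medium: Open wooden case of the medium weight, fixed: as the small one but 64 mm wide at the top (70 mm over the shoulder), 18 mm high, the central round well 44 mm in diameter and 6 mm deep. Origin: centre of its underside on the bench; the well's floor is 12 mm above it.
- case_large: Open wooden case of the large weight, fixed: as the small one but 78 mm wide at the top (84 mm over the shoulder), 18 mm high, the central round well 56 mm in diameter and 6 mm deep. Origin: centre of its underside on the bench; the well's floor is 12 mm above it.
- ball_stage: Microscope ball stage, fixed, locked level: round grey foot 100 mm diameter, 10 mm high; aluminium ring 80 mm diameter up to 18 mm; black ball; on it an aluminium collar 44 mm diameter with an upright central bore 13.2 mm diameter, 20 mm deep. Origin: centre of the foot's underside; the collar's top and bore mouth are 42 mm above it. The stub is home when its disc rests on the collar.
- jar: Bystander: loose amber glass jar with a steel cap, 52 mm in diameter, 85 mm high. Origin: centre of its underside.
- carton: Bystander: loose closed green carton, 90 x 180 x 80 mm high, beyond the work. Origin: centre of its underside.
There are look-alikes about, which are no part of the job. What is shaped like the weight_large but blue, red or turquoise is not meant.

How it is judged:
On the way, in this order (a step that is already met when the one before it is completed fails the run):
1. all three weights lie in their own cases while the stub still stands in the curing block (horizontal distance between weight_large and case_large below 0.009 m and z of weight_large in the frame of case_large below 0.0145 m and angle between each of weight_large, weight_medium, weight_small's own z axis and vertical below 0.06 rad and horizontal distance between weight_medium and case_medium below 0.009 m and z of weight_medium in the frame of case_medium below 0.0145 m and horizontal distance between weight_small and case_small below 0.009 m and z of weight_small in the frame of case_small below 0.0145 m and distance of stub from where it was at the start of the episode below 0.01 m), for 0.2 s.
2. the stub is fully home in the ball stage (horizontal distance between stub and ball_stage below 0.003 m and z of stub in the frame of ball_stage below 0.0445 m and angle between stub's own z axis and vertical below 0.05 rad), for 0.2 s.
At the end, for the whole second after the job is handed in: Each weight flat on the floor of its own well (centre within 9 mm, underside within 2.5 mm of the floor, tilt under 0.06 rad); the stub home in the ball stage (axis within 3 mm, disc within 2.5 mm of the collar, tilt under 0.05 rad); all four released and under 0.02 m/s (all of step 2 and horizontal distance between weight_large and case_large below 0.009 m and z of weight_large in the frame of case_large below 0.0145 m and angle between each of weight_large, weight_medium, weight_small's own z axis and vertical below 0.06 rad and horizontal distance between weight_medium and case_medium below 0.009 m and z of weight_medium in the frame of case_medium below 0.0145 m and horizontal distance between weight_small and case_small below 0.009 m and z of weight_small in the frame of case_small below 0.0145 m and linear speed of each of weight_large, weight_medium, weight_small, stub below 0.02 m/s); the robot touches nothing.
It fails at once if a weight or the stub toppled (more than 0.6 rad from upright) (angle between any of weight_large, weight_medium, weight_small, stub's own z axis and vertical above 0.6 rad).
It fails at once if a weight dropped or slammed into its case (faster than 0.5 m/s within 38 mm of the well's floor) ((horizontal distance between weight_large and case_large below 0.02 m and z of weight_large in the frame of case_large below 0.05 m and linear speed of weight_large above 0.5 m/s) or (horizontal distance between weight_medium and case_medium below 0.02 m and z of weight_medium in the frame of case_medium below 0.05 m and linear speed of weight_medium above 0.5 m/s) or (horizontal distance between weight_small and case_small below 0.02 m and z of weight_small in the frame of case_small below 0.05 m and linear speed of weight_small above 0.5 m/s)).
It fails at once if the jar or the carton was moved by more than 30 mm (distance of any of jar, carton from where it was at the start of the episode above 0.03 m).
It also fails if it takes over 120 s, if anything falls off the work surface, if the arm or the gripper's body presses on something with over 40 N, if the wrist force passes 120 N, or if a joint passes its speed limit or range.

## Robot

A 6-joint arm with a two-finger parallel gripper is mounted at the origin on the work surface. World frame = base frame: x ahead of the robot, y to its left, z up, the work surface at z = 0. Lengths are in m, angles in rad, forces in N, time in s.
With the tool pointing down it reaches from about 0.425 to 0.95 m from the base axis. Payload 3.5 kg.
Tool frame: the origin (TCP) lies at the centre of the arm's flange, where the gripper is bolted on; the fingertips stand 173 mm ahead of it and the grasp point (between the pads) lies 155 mm ahead of it; z points along the fingers, y is the direction in which the jaws open and shut (so a half turn about z gives the same grasp; the last joint's range is limited). The gripper opens to 85 mm and grips with 20 to 120 N. Pads are 22 mm wide; open, the fingers measure 114 mm over their backs; the gripper's body (76 mm by 85 mm) begins 54 mm behind the grasp point. The pads swing forward as they close: fully open they stand 13 mm farther back than shut.
Start: joints at [1.16, 0.286, 1.577, -0, 1.279, -0.15], TCP at [0.174, 0.652, 0.405] pointing down, gripper open.
Joint ranges: [-2.77, 2.77], [-0.9, 2.22], [0.21, 2.48], [-1.53, 4.67], [0.24, 2.81], [-2.84, 2.84]. Speed limits (rad/s): [2.79, 2.79, 3.14, 3.14, 3.14, 3.14].

## Interface

Orientations are given as [roll, pitch, yaw] about the fixed x, y, z axes, in that order (R = Rz(yaw) Ry(pitch) Rx(roll)).
In Python, from cell import observe, capture, camera_model, job_done gives the robot as it stands.
- The arm moves only by the tool apply_moves, never from a script. Its argument "commands" is text: rows parted by semicolons, each of 5 numbers parted by spaces: the finger opening in mm, from 0 to 85.4, then the shift along the tool's x, y, z in mm, then the turn about the tool's z in rad. A call has 1 to 20 rows; each row is the pose to reach, as a shift and turn from the pose measured when the call began, along the tool's axes at that moment; what a row does not reach only later rows make up. A row lasts 1/8 s, in which the tool goes at most 62.5 mm and 10.7 degrees, less where a joint would pass 70% of its speed; a pose out of reach is approached as far as the arm can. A call with a gripper value outside its range is refused whole. The fingers move at their own pace and stop on an object; "squeeze" is the grip in N (left out, the last holds). Time passes only in rows, so rows that repeat a pose let the fingers close. It gives the time, the measured TCP pose, the force and the opening at its end, in the units of the state.
- observe(): the state, without advancing time (a new reading comes with each control period).
- capture(name): name is "scene" or "top" or "wrist"; returns (picture, depth): 420x560x3 uint8, red, green, blue; 420x560 float32, m along the optical axis (not along the pixel's ray), 0 where there is no reading.
- camera_model(name): a dict with "camera_matrix" (3x3 intrinsics, pixels), "origin" and "attitude" of the camera in the world; the wrist camera has in their place "tool_from_camera" (4x4, takes a point from camera to tool coordinates, whose origin is the TCP and whose axes are the flange's). Camera axes: x right, y down, z forward; pixel columns grow to the right and rows downward; lengths in m; the calibration is good to about 2 mm. A picture is of the moment at which its call begins: read the wrist's pose just before it. camera_model takes no time and is no camera call.
- job_done(): hands the job in, once; it reports no verdict.
The state is a dict: "time": time; "joint_pos": joint angles; "dq": joint speeds; "joint_torque": joint torques, N m; "tcp_pos": TCP position; "eef_rot": TCP orientation; "wrist_force": force on the tool from outside, world axes, zero at the start; "wrist_torque": the same for the moment, N m; "finger_gap": finger opening in m.
Only numpy, scipy, OpenCV 4.12 (cv2) and the standard library are available. Lean on these libraries where they do the work, as an engineer would, in place of code of your own. Each camera call takes 0.05 s, during which the arm holds its last target.

## Working session

There is one attempt and no reset: what is moved stays moved. The work goes in short steps, Python scripts to look and compute and a tool call to move; the robot and the scene stay as the last step left them, time stands still between calls to the robot, and variables do not carry over. Pictures are saved under pics/ and viewed, and the job is handed in when it is done.

Besides the shell and the picture viewer there is one more tool, called after "Call:" by a JSON object that holds its "api" and its "payload", one argument or row to a line. apply_moves: Moves the arm, as the interface text tells. Its arguments: {"type":"object","properties":{"commands":{"type":"string"},"squeeze":{"type":"number"}},"required":["commands"]}

```bash
mkdir -p pics; ls; python3 - <<'E'
from cell import *
import cv2,numpy as np
s=observe();print(s)
for n in ["scene","top","wrist"]:
    p,d=capture(n);cv2.imwrite(f"pics/{n}0.png",cv2.cvtColor(p,cv2.COLOR_RGB2BGR));np.save(f"pics/{n}0.npy",d)
    print(n,camera_model(n))
E
```

```text
pics
{'time': 0.0, 'joint_pos': array([ 1.15998081e+00,  2.87126227e-01,  1.57817433e+00,  9.37598831e-07,
        1.27861870e+00, -1.50009943e-01]), 'dq': array([ 3.29816080e-05,  1.51085399e-03, -7.80086463e-04, -1.06187086e-03,
        1.41419925e-03, -7.57531128e-04]), 'joint_torque': array([-2.10235048e-04, -4.05972612e+01, -2.92634457e+01, -1.47290311e-04,
        5.83175715e-03,  6.00945810e-06]), 'tcp_pos': array([0.17392719, 0.65193709, 0.40337446]), 'eef_rot': array([-3.13929231e+00, -3.48593050e-04,  2.88078640e+00]), 'wrist_force': array([-0.12946185, -0.08051269,  0.11698883]), 'wrist_torque': array([ 0.0005895 , -0.04480929, -0.00841813]), 'finger_gap': 0.08540836952723248}
scene {'camera_matrix': array([[405.51107168,   0.        , 279.97267406],
       [  0.        , 405.51107168, 206.62077631],
       [  0.        ,   0.        ,   1.        ]]), 'origin': array([1.03755937, 0.11231244, 0.86076531]), 'attitude': array([-2.60415707,  0.01573625,  1.70367585])}
top {'camera_matrix': array([[496.98361196,   0.        , 264.49045524],
       [  0.        , 496.98361196, 208.342286  ],
       [  0.        ,   0.        ,   1.        ]]), 'origin': array([0.44629454, 0.02014269, 1.16104821]), 'attitude': array([-2.98631711, -0.00390155, -1.56199255])}
wrist {'camera_matrix': array([[345.96630437,   0.        , 276.0673882 ],
       [  0.        , 345.96630437, 207.16520017],
       [  0.        ,   0.        ,   1.        ]]), 'tool_from_camera': array([[ 2.94903747e-04, -9.49246490e-01, -3.14533008e-01,
         8.13525019e-02],
       [ 9.99999938e-01,  2.19363331e-04,  2.75563627e-04,
         3.11040741e-04],
       [-1.92580797e-04, -3.14533070e-01,  9.49246496e-01,
         3.13059334e-02],
       [ 0.00000000e+00,  0.00000000e+00,  0.00000000e+00,
         1.00000000e+00]])}
```

View pics/scene0.png

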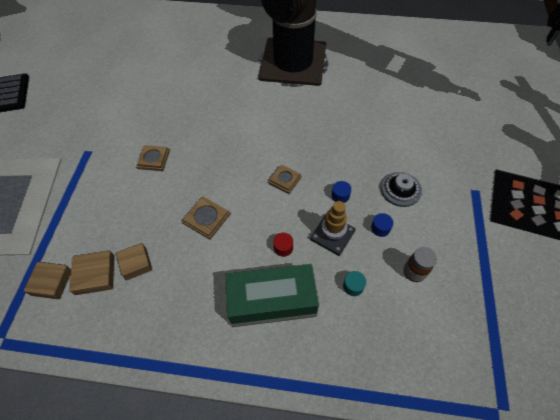

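View pics/top0.png

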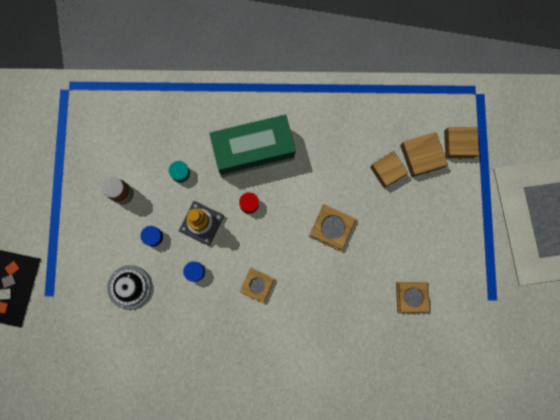

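View pics/wrist0.png

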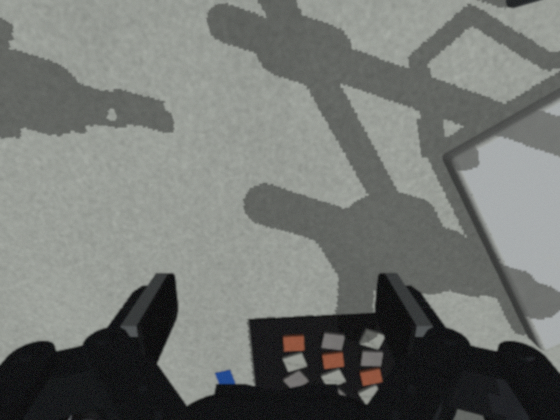

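```bash
cat > h.py <<'E'
import numpy as np,cv2
from scipy.spatial.transform import Rotation as R
from cell import *
def pose(n,s=None):
    m=camera_model(n);K=m['camera_matrix']
    if n!='wrist': return K,R.from_euler('xyz',m['attitude']).as_matrix(),np.array(m['origin'])
    T=m['tool_from_camera'];Rt=R.from_euler('xyz',s['eef_rot']).as_matrix()
    return K,Rt@T[:3,:3],Rt@T[:3,3]+s['tcp_pos']
def ray(n,u,v,s=None):
    K,A,o=pose(n,s);return o,A@(np.linalg.inv(K)@[u,v,1])
def atz(n,u,v,z,s=None):
    o,d=ray(n,u,v,s);return o+d*(z-o[2])/d[2]
def withd(n,u,v,dep,s=None):
    o,d=ray(n,u,v,s);return o+d*dep
def cloud(n,D,s=None):
    K,A,o=pose(n,s);v,u=np.mgrid[:420,:560]
    P=np.stack([(u-K[0,2])/K[0,0],(v-K[1,2])/K[1,1],np.ones_like(u)],-1)*D[...,None]
    return P@A.T+o
def save(name,p,crop=None,k=1):
    if crop: x0,y0,x1,y1=crop;p=p[y0:y1,x0:x1]
    p=cv2.resize(p,None,fx=k,fy=k,interpolation=cv2.INTER_CUBIC)
    cv2.imwrite('pics/'+name,cv2.cvtColor(p,cv2.COLOR_RGB2BGR))
def togo(target,s):  # tool shift mm to world target of TCP
    Rt=R.from_euler('xyz',s['eef_rot']).as_matrix();return Rt.T@(np.array(target)-s['tcp_pos'])*1000
E
python3 - <<'E'
from h import *
np.set_printoptions(precision=4,suppress=True)
for n in ['top','scene']:
    C=cloud(n,np.load(f'pics/{n}0.npy'));np.save(f'pics/C{n}.npy',C)
    pts={'top':dict(stack=(197,213),caseA=(257,285),caseB=(333,227),caseC=(413,297),stage=(126,287),jar=(115,186),carton=(253,143),blue1=(151,236),blue2=(194,271),red=(249,203),turq=(179,171)),
     'scene':dict(stack=(337,205),caseA=(285,177),caseB=(206,215),caseC=(152,156),stage=(403,180))}[n]
    for k,(u,v) in pts.items(): print(n,k,C[v,u])
p=cv2.cvtColor(cv2.imread('pics/top0.png'),cv2.COLOR_BGR2RGB)
save('t1.png',p,(90,160,290,310),4)
save('t2.png',p,(290,190,450,310),5)
E
```

```text
top stack [0.5953 0.1578 0.1383]
top caseA [0.4488 0.0328 0.0105]
top caseB [ 0.5834 -0.1422  0.0148]
top caseC [ 0.4249 -0.3223  0.0143]
top stage [0.4417 0.3264 0.0311]
top jar [0.6611 0.3468 0.0871]
top carton [0.7632 0.0445 0.0825]
top blue1 [0.5568 0.275  0.0329]
top blue2 [0.4785 0.1743 0.0367]
top red [0.6358 0.0532 0.0284]
top turq [0.7089 0.2167 0.0326]
scene stack [0.593  0.161  0.1369]
scene caseA [0.4503 0.0333 0.0134]
scene caseB [ 0.5844 -0.1415  0.014 ]
scene caseC [ 0.4254 -0.3248  0.0127]
scene stage [0.4368 0.3244 0.0321]
```

View pics/t1.png

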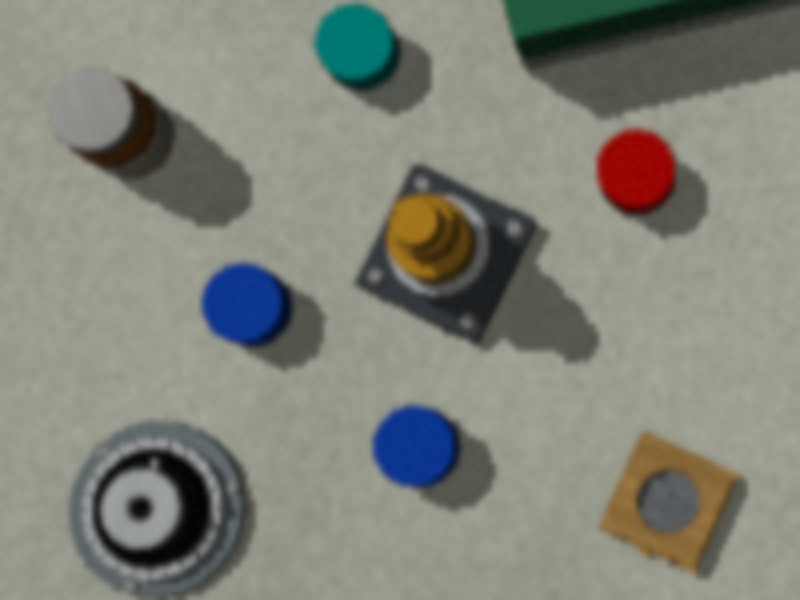

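View pics/t2.png

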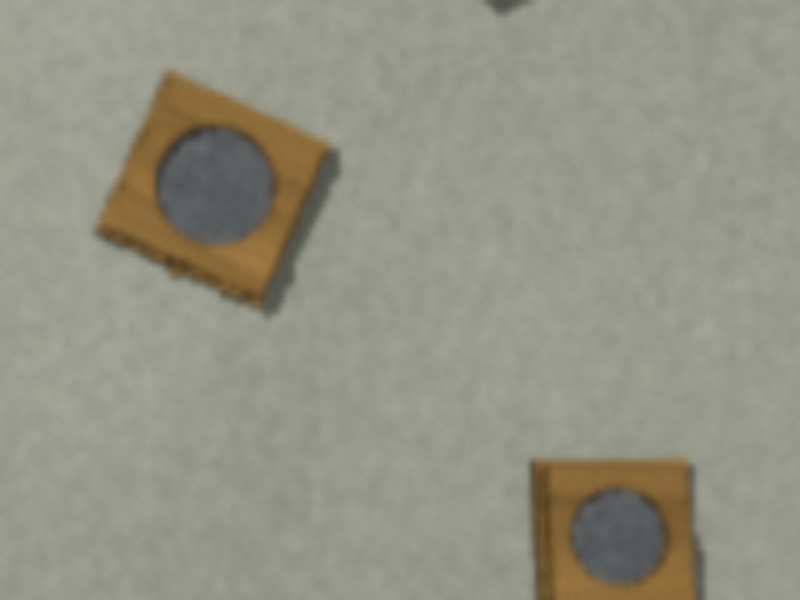

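```bash
python3 - <<'E'
from h import *
s=observe();print(togo([0.595,0.158,0.40],s))
C=lambda u,v,k,x0,y0:((u+.5)/k-.5+x0,(v+.5)/k-.5+y0)
for nm,(u,v),z in [('small',C(415,221,4,90,160),.137),('stage',C(140,507,4,90,160),.042),('cA',C(668,500,4,90,160),.017),('cB',C(216,184,5,290,190),.017),('cC',C(619,535,5,290,190),.017),('jar',C(92,111,4,90,160),.085)]:
    print(nm,atz('top',u,v,z).round(4))
p=cv2.cvtColor(cv2.imread('pics/scene0.png'),cv2.COLOR_BGR2RGB)
save('s1.png',p,(260,150,440,290),4)
save('s2.png',p,(120,130,240,250),5)
E
```

```text
[-534.2090559  -368.72237566    4.15357775]
small [0.5915 0.1654 0.137 ]
stage [0.4431 0.3265 0.042 ]
cA [0.4496 0.0336 0.017 ]
cB [ 0.5845 -0.1415  0.017 ]
cC [ 0.4259 -0.3225  0.017 ]
jar [0.6584 0.3525 0.085 ]
```

View pics/s1.png

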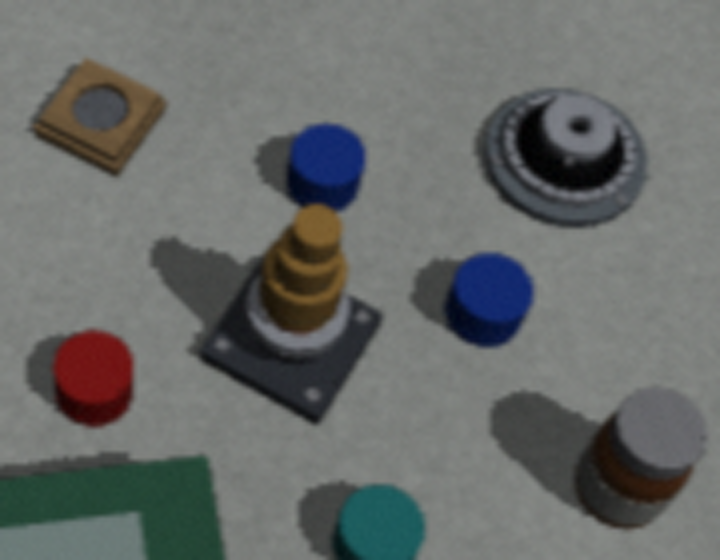

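View pics/s2.png

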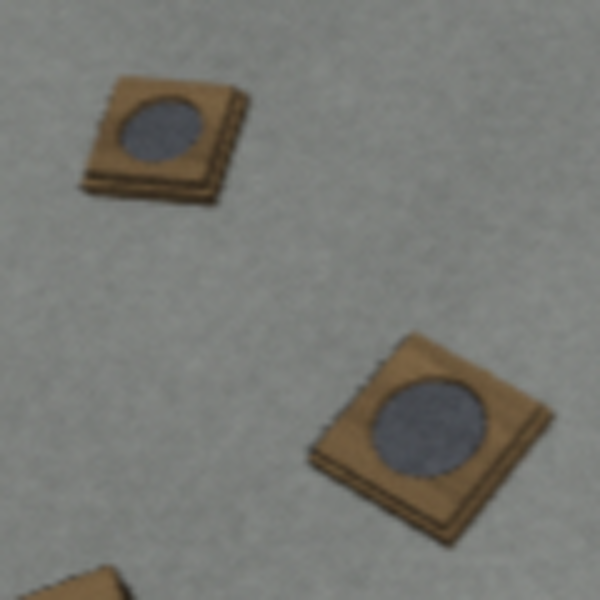

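```bash
python3 - <<'E'
from h import *
C=lambda u,v,k,x0,y0:((u+.5)/k-.5+x0,(v+.5)/k-.5+y0)
for nm,(u,v),z in [('small',C(318,228,4,260,150),.137),('stage',C(580,125,4,260,150),.042),('cA',C(101,107,4,260,150),.017),('cB',C(430,428,5,120,130),.017),('cC',C(161,129,5,120,130),.017),('jar',C(657,432,4,260,150),.085)]:
    print(nm,atz('scene',u,v,z).round(4))
s=observe();print(togo([0.592,0.164,0.40],s))
E
```

```text
small [0.5964 0.1655 0.137 ]
stage [0.4461 0.3258 0.042 ]
cA [0.4509 0.033  0.017 ]
cB [ 0.5866 -0.1415  0.017 ]
cC [ 0.4267 -0.3237  0.017 ]
jar [0.6656 0.3493 0.085 ]
[-529.76345705 -363.69877284    4.14548238]
```

Call:
{"api": "apply_moves", "payload": {
  "commands": "85 -40 -30 0 -0.1;85 -80 -60 0 -0.2;85 -130 -90 0 -0.26;85 -180 -120 0 -0.26;85 -230 -160 0 -0.26;85 -280 -190 0 -0.26;85 -330 -230 0 -0.26;85 -380 -260 0 -0.26;85 -430 -290 0 -0.26;85 -480 -320 0 -0.26;85 -510 -350 0 -0.26;85 -530 -362 0 -0.26;85 -530 -362 0 -0.26;85 -530 -362 0 -0.26;85 -530 -362 0 -0.26"
}}

```text
time: 2.02
tcp_pos: [0.592, 0.167, 0.4042]
eef_rot: [-3.14, -0.001, -3.14]
wrist_force: [0.3, -0.4, -0.1]
finger_gap: 0.0848
```

```bash
python3 - <<'E'
from h import *
s=observe();print(s['tcp_pos'],s['eef_rot'],s['joint_pos'])
p,d=capture('wrist');np.save('pics/w1.npy',d);save('w1.png',p);save('w1c.png',p,(180,60,400,220),3.5)
E
```

```text
[0.59195032 0.16697907 0.40416217] [-3.14013567e+00 -9.66358147e-04 -3.14035067e+00] [ 1.10310710e-01  1.56807804e-01  1.73056230e+00 -1.41285010e-03
  1.25534206e+00 -1.46128922e+00]
```

View pics/w1.png

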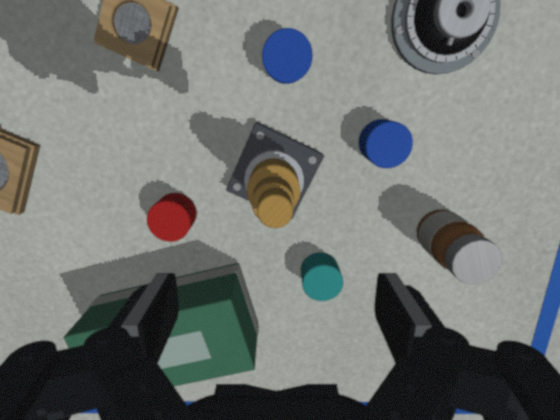

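View pics/w1c.png

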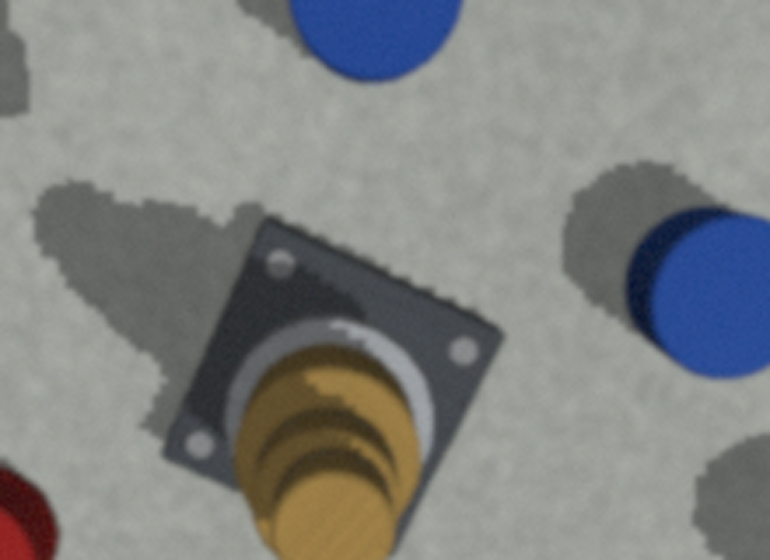

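```bash
python3 - <<'E'
from h import *
s=observe()
np.set_printoptions(precision=4,suppress=True)
d=np.load('pics/w1.npy');C=cloud('wrist',d,s)
print(C[210,276])
# small top region by height
import scipy.ndimage as nd
Z=C[...,2]
for lo,hi in [(.131,.145),(.112,.120),(.086,.094),(.05,.058)]:
    m=(Z>lo)&(Z<hi);m[300:]=0;m[:, :200]=0;m[:,340:]=0
    v,u=np.nonzero(m)
    if len(u): print(lo,len(u),u.min(),u.max(),v.min(),v.max(),np.median(Z[m]), C[m][:,:2].min(0),C[m][:,:2].max(0))
print(atz('wrist',276,209.5,.137,s))
# gripper fingertip depth in view
print(d[275:420:10,160], d[275:420:10,400])
E
```

```text
[0.591  0.1669 0.1364]
0.131 1000 258 292 193 228 0.13647865863788428 [0.5793 0.1538] [0.6057 0.1786]
0.112 409 252 294 183 218 0.11445681571941685 [0.5768 0.1479] [0.6055 0.1811]
0.086 849 247 300 165 206 0.08853738170578623 [0.5675 0.1419] [0.6039 0.1874]
0.05 181 200 295 158 299 0.05430653811991726 [0.5676 0.0862] [0.7208 0.1844]
[0.5905 0.1669 0.137 ]
[0.1402 0.1329 0.1256 0.126  0.1254 0.1263 0.1265 0.126  0.1266 0.3621
 0.0818 0.0801 0.0777 0.0747 0.0731] [0.421  0.1331 0.1264 0.1196 0.1189 0.1187 0.     0.1178 0.1201 0.0865
 0.0811 0.0794 0.0772 0.0744 0.0723]
```

Call:
{"api": "apply_moves", "payload": {
  "commands": "85 0 -1 30 0;85 0 -1 60 0;85 0 -1 85 0;85 0 -1 100 0;85 0 -1 109 0;85 0 -1 109 0;85 0 -1 109 0"
}}

```text
time: 2.95
tcp_pos: [0.5923, 0.1658, 0.2964]
eef_rot: [-3.14, 0.001, -3.14]
wrist_force: [0.6, -0.6, 0.2]
finger_gap: 0.0851
```

```bash
python3 - <<'E'
from h import *
s=observe();print(s['tcp_pos'],s['eef_rot'])
p,d=capture('scene');save('s3.png',p,(260,100,440,240),4)
p,d=capture('wrist');np.save('pics/w2.npy',d);save('w2.png',p)
E
```

```text
[0.59231126 0.16579458 0.29642928] [-3.14027805e+00  1.21476176e-03 -3.14037400e+00]
```

View pics/s3.png

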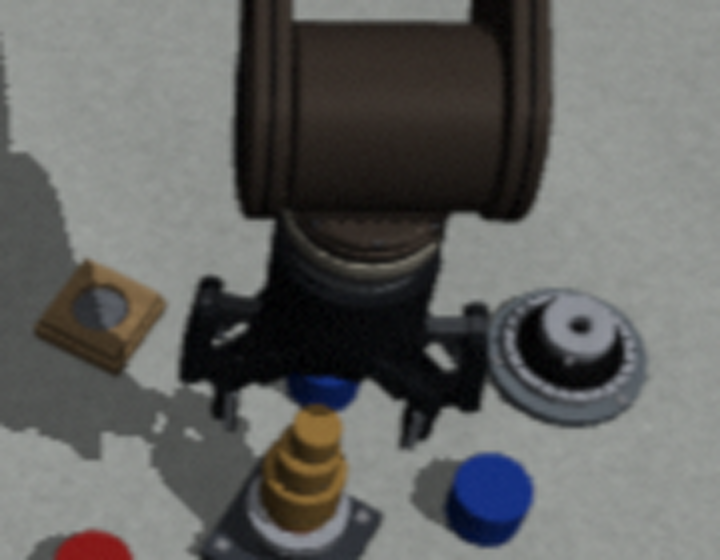

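View pics/w2.png

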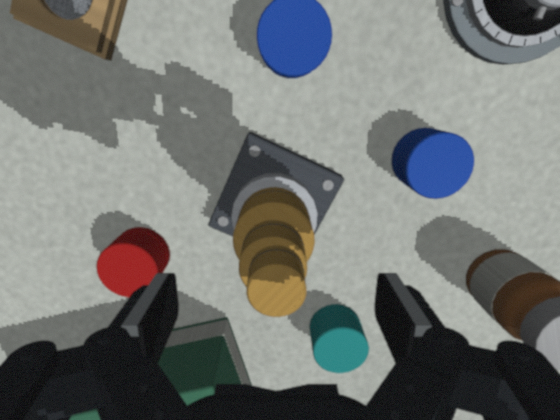

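Call:
{"api": "apply_moves", "payload": {
  "commands": "60 0 0 1 0;40 0 0 1 0;30 0 0 1 0;20 0 0 1 0;20 0 0 1 0;20 0 0 1 0;20 0 0 1 0",
  "squeeze": 30
}}

```text
time: 3.92
tcp_pos: [0.5924, 0.1657, 0.2957]
eef_rot: [-3.14, 0.002, -3.14]
wrist_force: [-0.2, -0.2, 2.1]
finger_gap: 0.0245
```

```bash
python3 - <<'E'
from h import *
s=observe();print(s['tcp_pos'],s['finger_gap'])
p,d=capture('wrist');np.save('pics/w3.npy',d);save('w3.png',p,(180,150,380,350),3);np.set_printoptions(precision=4,suppress=True)
C=cloud('wrist',d,s)
for u in (245,250,255,300,305,310): print(u,[(v,*C[v,u].round(3)) for v in range(250,330,15)])
p,d=capture('scene');save('s4.png',p,(280,140,400,230),6)
E
```

```text
[0.5923657  0.16574059 0.29566599] 0.024524188669742337
245 [(250, np.float64(0.583), np.float64(0.151), np.float64(0.113)), (265, np.float64(0.582), np.float64(0.153), np.float64(0.131)), (280, np.float64(0.581), np.float64(0.154), np.float64(0.144)), (295, np.float64(0.586), np.float64(0.154), np.float64(0.147)), (310, np.float64(0.592), np.float64(0.154), np.float64(0.149)), (325, np.float64(0.597), np.float64(0.154), np.float64(0.152))]
250 [(250, np.float64(0.582), np.float64(0.154), np.float64(0.115)), (265, np.float64(0.591), np.float64(0.153), np.float64(0.114)), (280, np.float64(0.586), np.float64(0.155), np.float64(0.136)), (295, np.float64(0.593), np.float64(0.155), np.float64(0.137)), (310, np.float64(0.696), np.float64(0.143), np.float64(-0.0)), (325, np.float64(0.712), np.float64(0.142), np.float64(-0.0))]
255 [(250, np.float64(0.583), np.float64(0.156), np.float64(0.114)), (265, np.float64(0.584), np.float64(0.157), np.float64(0.127)), (280, np.float64(0.586), np.float64(0.157), np.float64(0.137)), (295, np.float64(0.593), np.float64(0.157), np.float64(0.137)), (310, n
[... 586 characters left out ...]
, np.float64(0.582), np.float64(0.178), np.float64(0.131)), (280, np.float64(0.588), np.float64(0.178), np.float64(0.133)), (295, np.float64(0.594), np.float64(0.178), np.float64(0.136)), (310, np.float64(0.6), np.float64(0.178), np.float64(0.137)), (325, np.float64(0.712), np.float64(0.192), np.float64(-0.0))]
310 [(250, np.float64(0.594), np.float64(0.185), np.float64(0.089)), (265, np.float64(0.581), np.float64(0.18), np.float64(0.132)), (280, np.float64(0.581), np.float64(0.179), np.float64(0.144)), (295, np.float64(0.581), np.float64(0.178), np.float64(0.155)), (310, np.float64(0.587), np.float64(0.178), np.float64(0.156)), (325, np.float64(0.592), np.float64(0.178), np.float64(0.158))]
```

View pics/w3.png

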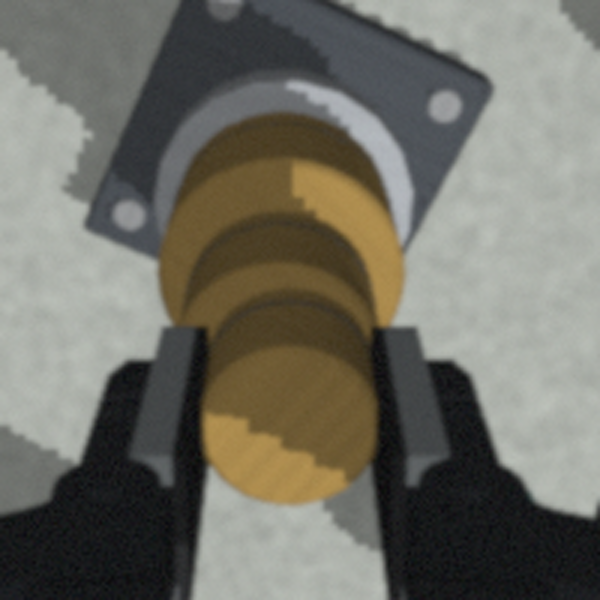

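View pics/s4.png

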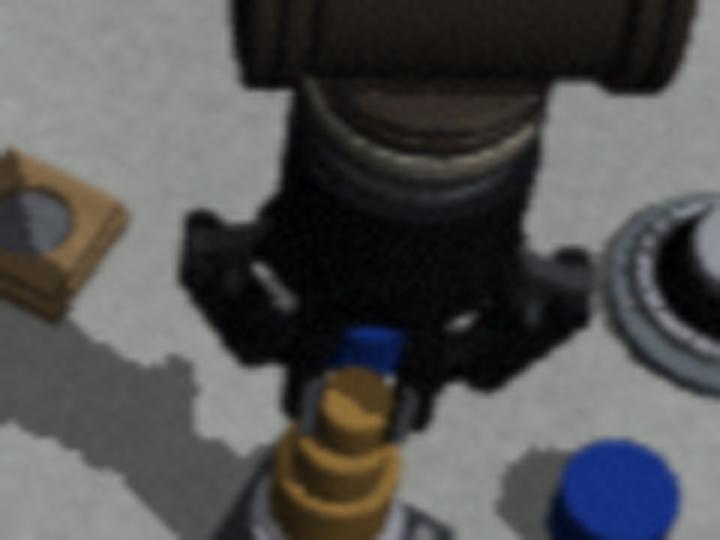

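Call:
{"api": "apply_moves", "payload": {
  "commands": "20 0 0 -5 0;20 0 0 -20 0;20 5 -5 -40 0;20 25 -25 -45 0;20 50 -46 -45 0;20 75 -69 -45 0;20 100 -92 -40 0;20 125 -116 -20 0;20 138 -129 5 0;20 142 -132 30 0;20 142 -132 55 0;20 142 -132 75 0;20 142 -132 75 0;20 142 -132 75 0"
}}

```text
time: 5.78
tcp_pos: [0.4513, 0.0333, 0.2222]
eef_rot: [-3.14, 0.004, -3.141]
wrist_force: [-0.3, 0.3, -1.3]
finger_gap: 0.0246
```

```bash
python3 - <<'E'
from h import *
s=observe();print(s['tcp_pos'],s['finger_gap'],s['wrist_force'])
p,d=capture('wrist');np.save('pics/w4.npy',d);save('w4.png',p,(180,150,380,350),3)
p,d=capture('top');save('t4.png',p,(180,220,330,330),5)
p,d=capture('scene');save('s5.png',p,(220,110,360,230),5)
E
```

```text
[0.45127048 0.0333194  0.22216569] 0.024584340144595318 [-0.32707011  0.25903865 -1.26383192]
```

View pics/w4.png

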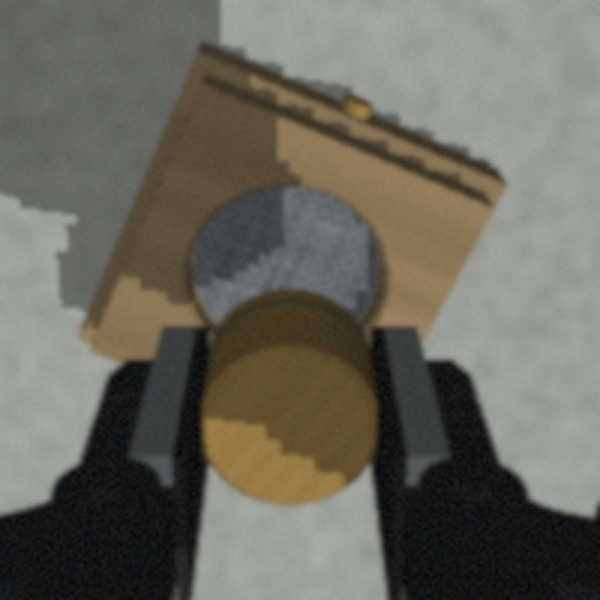

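View pics/s5.png

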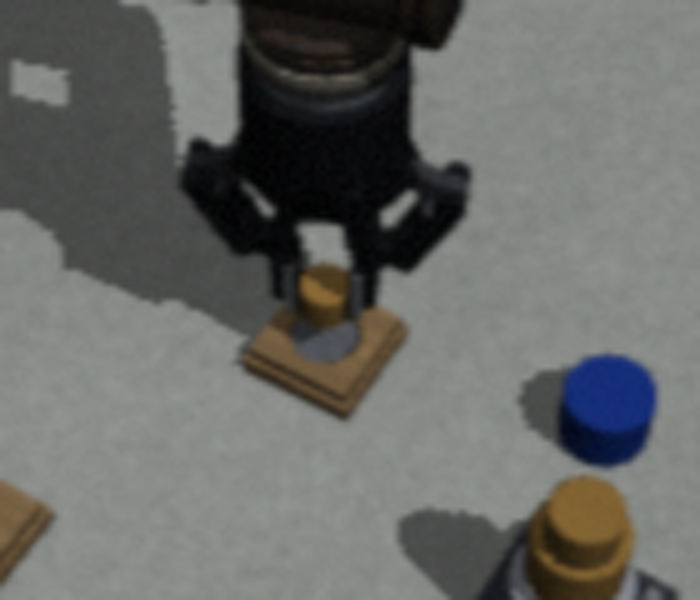

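```bash
python3 - <<'E'
from h import *
s=observe()
for u,v in [(180+190/3,150+270/3),(180+386/3,150+270/3),(180+288/3,150+185/3),(275.7,241.5)]: print(atz('wrist',u,v,.018,s).round(4))
E
```

```text
[0.4469 0.0158 0.018 ]
[0.4468 0.0512 0.018 ]
[0.4305 0.0335 0.018 ]
[0.4477 0.0333 0.018 ]
```

Call:
{"api": "apply_moves", "payload": {
  "commands": "20 1.5 0 8 0;20 1.5 0 15 0;20 1.5 0 20 0;20 1.5 0 24 0;20 1.5 0 26 0;20 1.5 0 28 0;20 1.5 0 29 0;20 1.5 0 29.5 0;20 1.5 0 29.5 0"
}}

```text
time: 7.05
tcp_pos: [0.4499, 0.0333, 0.1926]
eef_rot: [-3.14, 0.005, -3.14]
wrist_force: [-0.4, -0.3, -0.3]
finger_gap: 0.0245
```

```bash
python3 - <<'E'
from h import *
s=observe();print(s['tcp_pos'],s['finger_gap'],s['wrist_force'])
p,d=capture('wrist');np.save('pics/w5.npy',d);save('w5.png',p,(180,150,380,350),3)
p,d=capture('scene');save('s6.png',p,(220,110,360,230),5)
E
```

```text
[0.44993914 0.03333706 0.19263674] 0.0244602383392677 [-0.38830689 -0.33306888 -0.28658584]
```

View pics/w5.png

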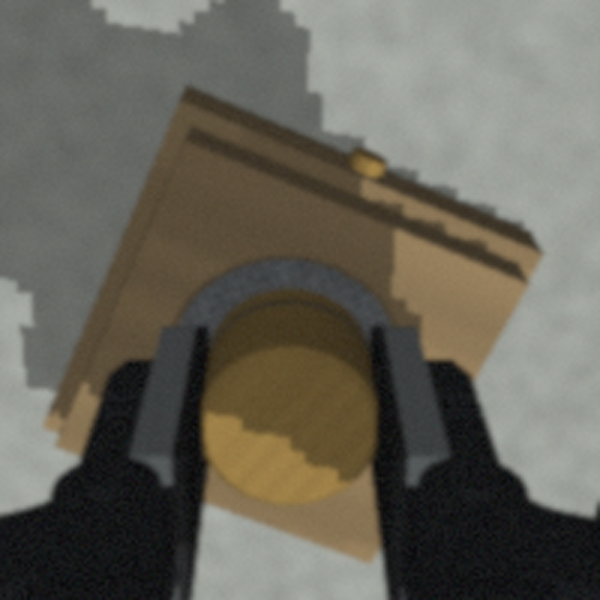

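View pics/s6.png

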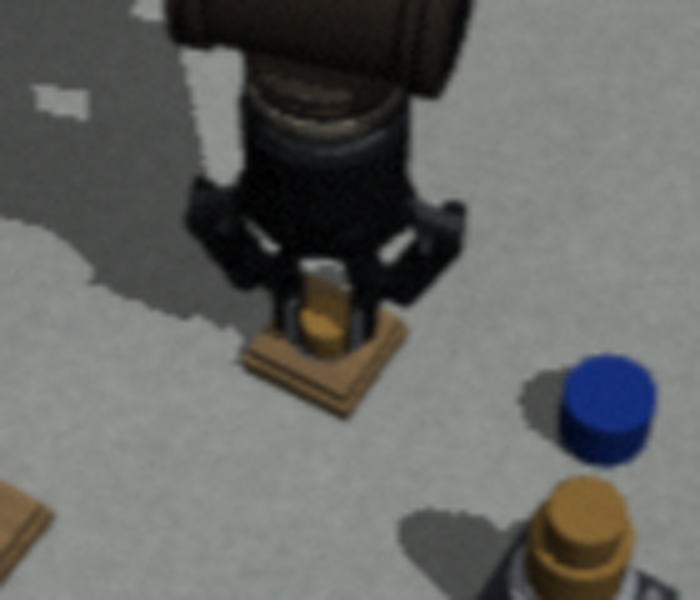

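Call:
{"api": "apply_moves", "payload": {
  "commands": "20 0 0 0.5 0;20 0 0 1 0;20 0 0 1 0;28 0 0 1 0;34 0 0 1 0;45 0 0 1 0;60 0 0 1 0;60 0 0 1 0;85 0 0 -10 0;85 0 0 -40 0;85 0 0 -80 0;85 0 0 -80 0"
}}

```text
time: 8.65
tcp_pos: [0.4511, 0.0333, 0.2769]
eef_rot: [-3.138, 0.013, -3.14]
wrist_force: [-0.1, 0.0, 0.1]
finger_gap: 0.0849
```

```bash
python3 - <<'E'
from h import *
s=observe();print(s['tcp_pos'],s['finger_gap'],s['wrist_force'])
np.set_printoptions(precision=4,suppress=True)
p,d=capture('wrist');np.save('pics/w6.npy',d);save('w6.png',p,(130,120,430,320),2.5)
C=cloud('wrist',d,s)
m=(C[...,2]>.03)&(C[...,2]<.042)&(np.hypot(C[...,0]-.45,C[...,1]-.033)<.03)
print(m.sum(),np.median(C[m],0),C[m].min(0),C[m].max(0))
E
```

```text
[0.45105229 0.03333856 0.27692329] 0.08491825714489477 [-0.11371336  0.01185442  0.10670753]
1185 [0.4498 0.0337 0.0334] [0.4377 0.0212 0.03  ] [0.4639 0.0468 0.0356]
```

View pics/w6.png

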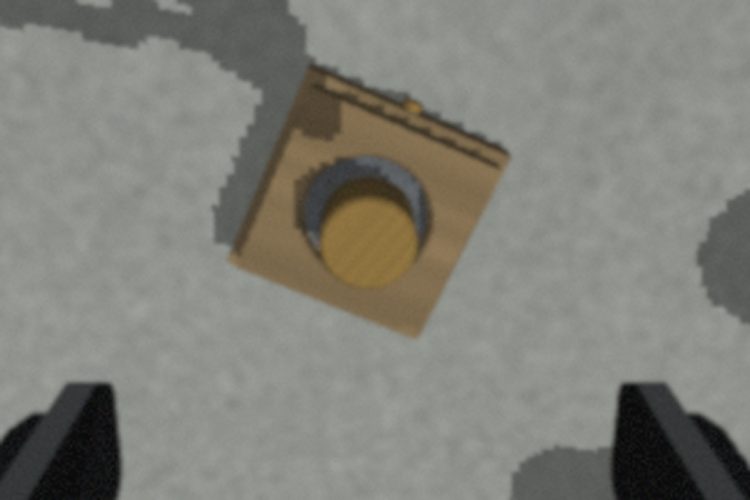

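Call:
{"api": "apply_moves", "payload": {
  "commands": "85 0 0 -40 0;85 -20 20 -60 0;85 -60 56 -60 0;85 -100 92 -60 0;85 -130 121 -60 0;85 -142 131 -60 0;85 -142 131 -60 0;85 -142 131 -60 0"
}}

```text
time: 9.7
tcp_pos: [0.5907, 0.164, 0.3352]
eef_rot: [-3.139, 0.007, -3.141]
wrist_force: [0.8, -0.3, 0.2]
finger_gap: 0.0852
```

```bash
cat > disc.py <<'E'
from h import *
np.set_printoptions(precision=4,suppress=True)
def disc(C,xy,z,r,tol=.004):
    m=(abs(C[...,2]-z)<tol)&(np.hypot(C[...,0]-xy[0],C[...,1]-xy[1])<r+.012)
    P=C[m][:,:2]; mn,mx=np.percentile(P,.5,0),np.percentile(P,99.5,0)
    (c,rr)=cv2.minEnclosingCircle(P.astype(np.float32))
    print('n',m.sum(),'z',np.median(C[m][:,2]).round(4),'min',mn.round(4),'max',mx.round(4),'mid',((mn+mx)/2).round(4),'circ',np.round(c,4),round(rr,4))
E
python3 - <<'E'
from disc import *
s=observe();print(s['tcp_pos'],s['eef_rot'],s['finger_gap'],s['wrist_force'])
p,d=capture('wrist');np.save('pics/w7.npy',d);save('w7.png',p)
C=cloud('wrist',d,s);disc(C,(.593,.165),.115,.017);disc(C,(.593,.165),.089,.023)
E
```

```text
[0.5907 0.164  0.3352] [-3.1386  0.0075 -3.1409] 0.08519414426346444 [ 0.8096 -0.3161  0.2372]
n 2388 z 0.1145 min [0.5766 0.1483] max [0.6092 0.1806] mid [0.5929 0.1644] circ [0.5932 0.1642] 0.0174
n 1412 z 0.0885 min [0.5676 0.1424] max [0.6001 0.187 ] mid [0.5838 0.1647] circ [0.5902 0.1647] 0.0231
```

View pics/w7.png

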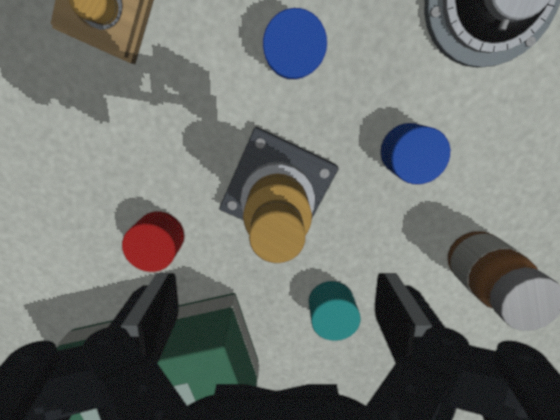

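Call:
{"api": "apply_moves", "payload": {
  "commands": "85 -2 0 25 0;85 -2 0 50 0;85 -2 0 62 0;85 -2 0 68 0;85 -2 0 68 0;60 -2 0 68 0;45 -2 0 68 0;36 -2 0 68 0;28 -2 0 68 0;28 -2 0 68 0;28 -2 0 68 0;28 -2 0 68 0",
  "squeeze": 40
}}

```text
time: 11.25
tcp_pos: [0.5935, 0.1638, 0.2681]
eef_rot: [-3.139, 0.009, -3.141]
wrist_force: [-0.2, 1.1, 3.4]
finger_gap: 0.0324
```

```bash
python3 - <<'E'
from disc import *
s=observe();print(s['tcp_pos'],s['eef_rot'],s['finger_gap'],s['wrist_force'])
p,d=capture('wrist');np.save('pics/w8.npy',d);save('w8.png',p,(180,150,380,350),3)
C=cloud('wrist',d,s);disc(C,(.593,.165),.115,.017)
E
```

```text
[0.5935 0.1638 0.2681] [-3.1391  0.0092 -3.1412] 0.032401755731598064 [-0.1819  1.0557  3.4018]
n 5519 z 0.1145 min [0.5766 0.1376] max [0.6091 0.1924] mid [0.5929 0.165 ] circ [0.5879 0.165 ] 0.0286
```

View pics/w8.png

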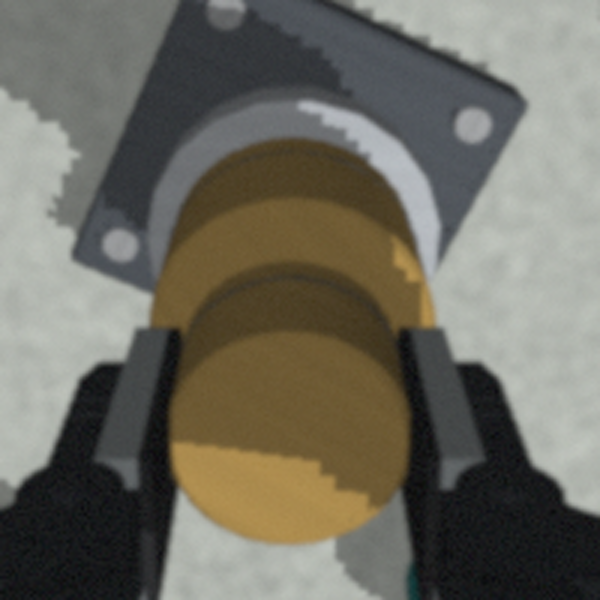

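Call:
{"api": "apply_moves", "payload": {
  "commands": "28 0 0 -5 0;28 0 0 -20 0;28 2 -5 -40 0;28 8 -25 -50 0;28 18 -54 -50 0;28 29 -87 -50 0;28 40 -120 -50 0;28 52 -154 -50 0;28 64 -189 -50 0;28 76 -224 -50 0;28 88 -259 -50 0;28 100 -294 -50 0;28 112 -329 -50 0;28 124 -364 -50 0;28 136 -399 -50 0;28 148 -431 -50 0;28 158 -460 -50 0;28 165 -480 -50 0;28 167 -487 -50 0;28 167 -487 -50 0"
}}

```text
time: 13.8
tcp_pos: [0.426, -0.3231, 0.3178]
eef_rot: [-3.14, 0.009, 3.141]
wrist_force: [-0.4, 0.2, -1.8]
finger_gap: 0.0326
```

```bash
python3 - <<'E'
from disc import *
s=observe();print(s['tcp_pos'],s['eef_rot'],s['finger_gap'],s['wrist_force'],s['joint_pos'])
E
```

```text
[ 0.426  -0.3231  0.3178] [-3.1396  0.0092  3.1414] 0.032631565824681213 [-0.4013  0.2127 -1.8184] [-0.8396  0.0667  1.9961  0.0062  1.0711 -2.4132]
```

Call:
{"api": "apply_moves", "payload": {
  "commands": "28 0 0 10 0;28 0 0 30 0;28 0 0 55 0;28 0 0 75 0;28 0 0 90 0;28 0 0 97 0;28 0 0 97 0;28 0 0 97 0"
}}

```text
time: 14.8
tcp_pos: [0.4272, -0.3236, 0.2217]
eef_rot: [-3.138, 0.01, 3.142]
wrist_force: [-0.7, 0.4, -1.6]
finger_gap: 0.0324
```

```bash
python3 - <<'E'
from disc import *
s=observe();print(s['tcp_pos'],s['eef_rot'],s['finger_gap'],s['wrist_force'])
p,d=capture('wrist');np.save('pics/w9.npy',d);save('w9.png',p,(180,150,380,350),3)
E
```

```text
[ 0.4272 -0.3236  0.2217] [-3.1383  0.0103  3.1415] 0.03242762173931074 [-0.6846  0.4069 -1.6081]
```

View pics/w9.png

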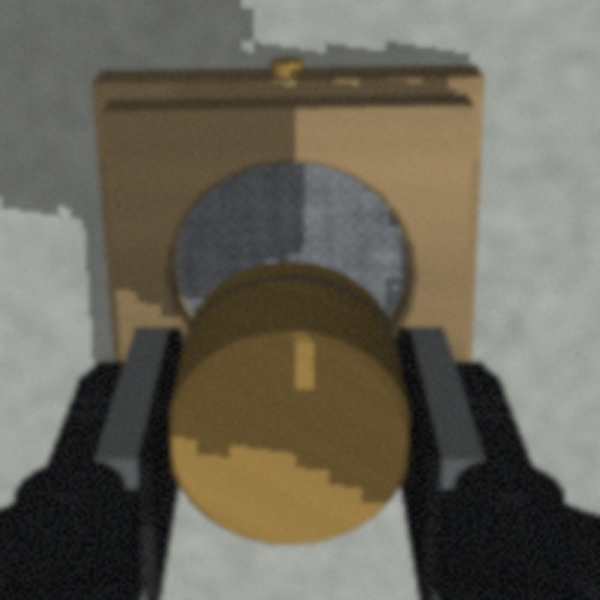

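```bash
python3 - <<'E'
from disc import *
s=observe()
f=lambda u,v:atz('wrist',180+u/3-.3,150+v/3-.3,.018,s).round(4)
print(f(170,265),f(413,265),f(291,160),'weight',atz('wrist',180+290/3-.3,150+437/3-.3,s['tcp_pos'][2]-.153,s).round(4))
E
```

```text
[ 0.4228 -0.3453  0.018 ] [ 0.4228 -0.3015  0.018 ] [ 0.4029 -0.3235  0.018 ] weight [ 0.4255 -0.3236  0.0688]
```

Call:
{"api": "apply_moves", "payload": {
  "commands": "28 1.5 0 8 0;28 1.5 0 16 0;28 1.5 0 22 0;28 1.5 0 26 0;28 1.5 0 28 0;28 1.5 0 29.5 0;28 1.5 0 30.5 0;28 1.5 0 31 0;28 1.5 0 31 0;28 1.5 0 31 0"
}}

```text
time: 16.1
tcp_pos: [0.4261, -0.3238, 0.1911]
eef_rot: [-3.138, 0.011, 3.142]
wrist_force: [-1.0, 1.1, 1.8]
finger_gap: 0.0327
```

```bash
python3 - <<'E'
from disc import *
s=observe();print(s['tcp_pos'],s['eef_rot'],s['finger_gap'],s['wrist_force'])
p,d=capture('wrist');save('w10.png',p,(180,150,380,350),3)
E
```

```text
[ 0.4261 -0.3238  0.1911] [-3.1379  0.0107  3.1415] 0.032661419928431724 [-0.9599  1.1286  1.8385]
```

View pics/w10.png

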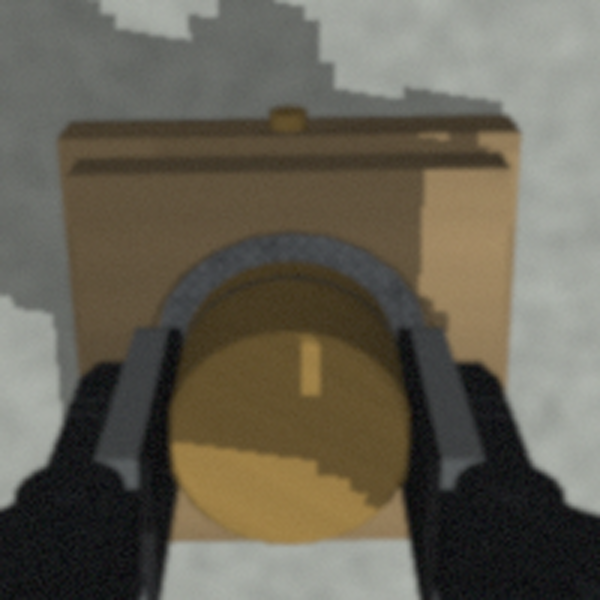

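Force rose by 3.4 N: weight is on the floor. Release and rise.

Call:
{"api": "apply_moves", "payload": {
  "commands": "36 0 0 0 0;42 0 0 0 0;55 0 0 0 0;70 0 0 0 0;70 0 0 0 0;85 0 0 -10 0;85 0 0 -40 0;85 0 0 -80 0;85 0 0 -120 0;85 0 0 -120 0;85 0 0 -120 0"
}}

```text
time: 17.52
tcp_pos: [0.4246, -0.3232, 0.3111]
eef_rot: [-3.138, 0.011, 3.141]
wrist_force: [0.2, 0.6, -0.7]
finger_gap: 0.085
```

```bash
python3 - <<'E'
from disc import *
s=observe();print(s['tcp_pos'],s['eef_rot'],s['finger_gap'],s['wrist_force'])
p,d=capture('wrist');np.save('pics/w11.npy',d);save('w11.png',p,(130,120,430,320),2.5)
C=cloud('wrist',d,s);disc(C,(.425,-.323),.038,.017);disc(C,(.425,-.323),.018,.03)
print(togo([.5905,.1647,.31],s))
E
```

```text
[ 0.4246 -0.3232  0.3111] [-3.1381  0.0106  3.1415] 0.08503418616664336 [ 0.1589  0.58   -0.7156]
n 1579 z 0.0375 min [ 0.4097 -0.3399] max [ 0.4422 -0.3074] mid [ 0.426  -0.3236] circ [ 0.4263 -0.3236] 0.0171
n 3914 z 0.0176 min [ 0.3936 -0.3551] max [ 0.4577 -0.2914] mid [ 0.4256 -0.3232] circ [ 0.4249 -0.323 ] 0.042
[-165.7801  487.8777    1.1101]
```

View pics/w11.png

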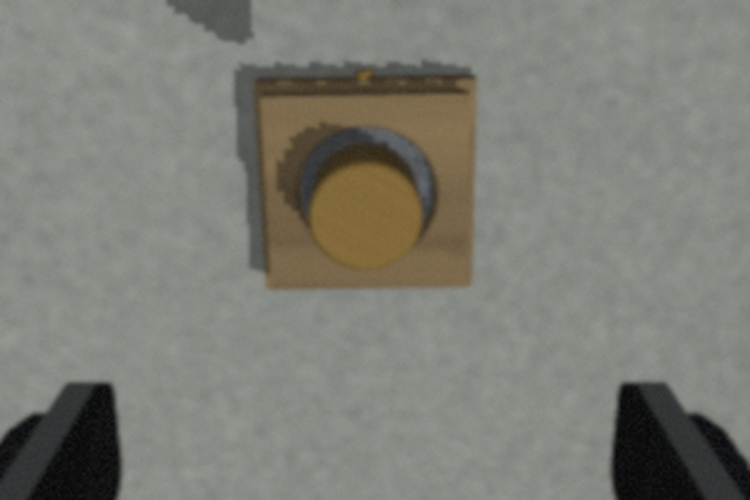

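Call:
{"api": "apply_moves", "payload": {
  "commands": "85 -10 30 -30 0;85 -25 75 -30 0;85 -45 130 -30 0;85 -65 190 -30 0;85 -85 250 -30 0;85 -105 310 -30 0;85 -125 370 -30 0;85 -145 425 -30 0;85 -160 470 -30 0;85 -166 488 -28 0;85 -166 488 -28 0;85 -166 488 -28 0;85 -166 488 -28 0"
}}

```text
time: 19.2
tcp_pos: [0.5902, 0.1636, 0.3385]
eef_rot: [-3.139, 0.009, 3.14]
wrist_force: [0.1, -0.4, 0.1]
finger_gap: 0.0852
```

```bash
python3 - <<'E'
from disc import *
s=observe();print(s['tcp_pos'],s['eef_rot'],s['finger_gap'],s['wrist_force'])
p,d=capture('wrist');np.save('pics/w12.npy',d);save('w12.png',p,(130,120,430,320),2.5)
C=cloud('wrist',d,s);disc(C,(.5905,.1647),.089,.023);print(togo([.5905,.1647,.231],s))
E
```

```text
[0.5902 0.1636 0.3385] [-3.1392  0.0089  3.1395] 0.08521435949125561 [ 0.136  -0.3602  0.0715]
n 3448 z 0.0885 min [0.5679 0.1427] max [0.6121 0.1864] mid [0.59   0.1646] circ [0.5905 0.1645] 0.0234
[  0.6147   1.3538 107.5228]
```

View pics/w12.png

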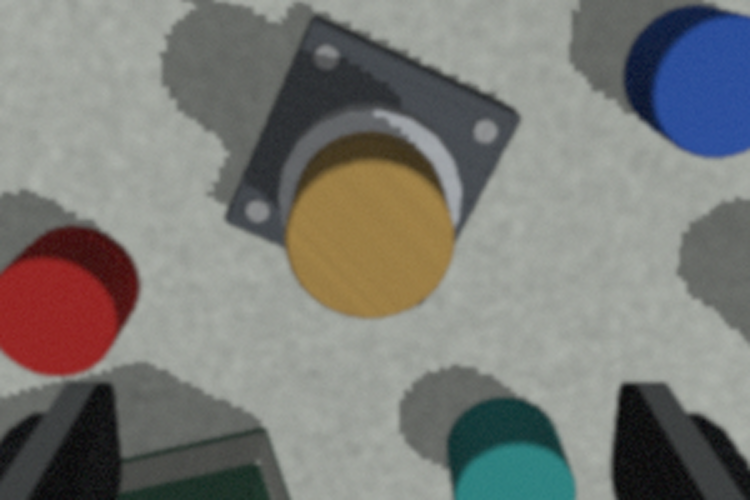

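Call:
{"api": "apply_moves", "payload": {
  "commands": "85 0.5 1 30 0;85 0.5 1 60 0;85 0.5 1 85 0;85 0.5 1 100 0;85 0.5 1 107.5 0;85 0.5 1 107.5 0;70 0.5 1 107.5 0;56 0.5 1 107.5 0;48 0.5 1 107.5 0;40 0.5 1 107.5 0;40 0.5 1 107.5 0;40 0.5 1 107.5 0;40 0.5 1 107.5 0",
  "squeeze": 60
}}

```text
time: 20.88
tcp_pos: [0.5911, 0.1644, 0.2322]
eef_rot: [-3.139, 0.01, 3.14]
wrist_force: [-1.7, -1.7, 5.2]
finger_gap: 0.0445
```

```bash
python3 - <<'E'
from disc import *
s=observe();print(s['tcp_pos'],s['eef_rot'],s['finger_gap'],s['wrist_force'])
p,d=capture('wrist');save('w13.png',p,(170,150,390,350),3)
p,d=capture('scene');save('s13.png',p,(270,140,410,260),5)
print(togo([.5855,-.1415,.29],s))
E
```

```text
[0.5911 0.1644 0.2322] [-3.1392  0.0104  3.1397] 0.044487401883890325 [-1.6624 -1.7292  5.1508]
[   4.3887 -306.0801  -57.1521]
```

View pics/w13.png

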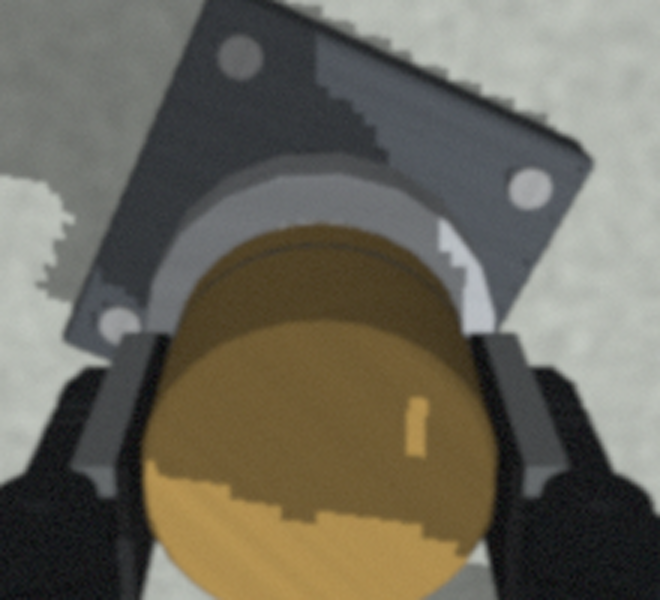

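View pics/s13.png

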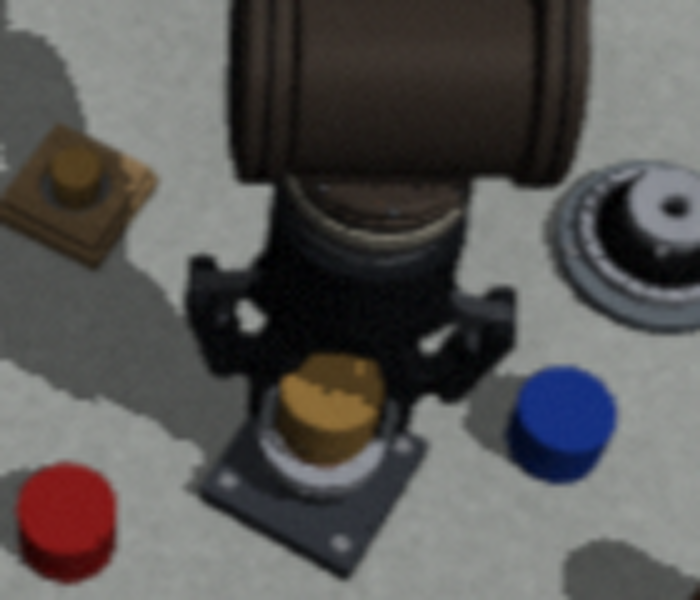

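Call:
{"api": "apply_moves", "payload": {
  "commands": "40 0 0 -3 0;40 0 0 -10 0;40 0 0 -25 0;40 0 0 -40 0;40 0 -5 -55 0;40 0 -20 -60 0;40 1 -40 -60 0;40 1 -65 -60 0;40 1 -92 -60 0;40 2 -120 -60 0;40 2 -148 -60 0;40 2 -176 -60 0;40 3 -204 -60 0;40 3 -232 -60 0;40 4 -260 -60 0;40 4 -282 -60 0;40 5 -298 -60 0;40 5 -306 -60 0;40 5 -306 -60 0;40 5 -306 -60 0"
}}

```text
time: 23.48
tcp_pos: [0.5849, -0.1407, 0.2927]
eef_rot: [-3.14, 0.01, 3.14]
wrist_force: [0.2, 0.5, -5.1]
finger_gap: 0.0446
```

```bash
python3 - <<'E'
from disc import *
s=observe();print(s['tcp_pos'],s['eef_rot'],s['finger_gap'],s['wrist_force'])
p,d=capture('scene');save('s14.png',p,(140,100,420,300),2.8)
E
```

```text
[ 0.5849 -0.1407  0.2927] [-3.1396  0.0101  3.1405] 0.04462337167274467 [ 0.1778  0.5331 -5.1326]
```

View pics/s14.png

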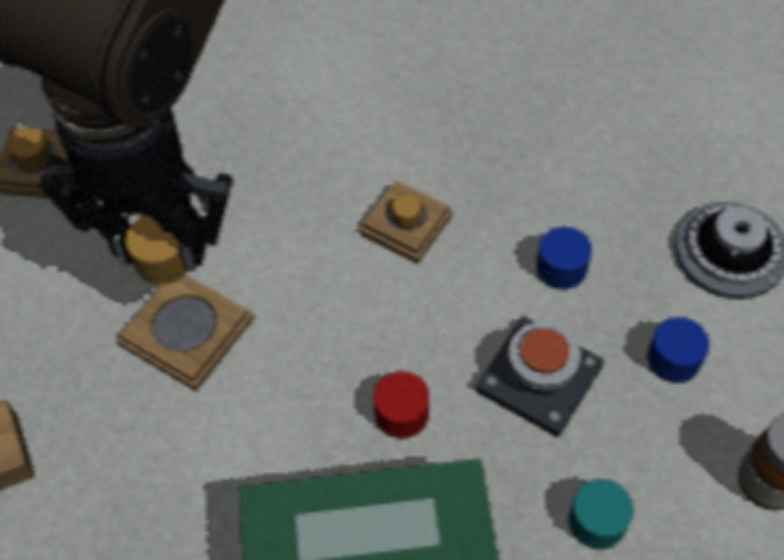

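Call:
{"api": "apply_moves", "payload": {
  "commands": "40 0 0 8 0;40 0 0 25 0;40 0 0 45 0;40 0 0 60 0;40 0 0 67 0;40 0 0 67 0;40 0 0 67 0"
}}

```text
time: 24.4
tcp_pos: [0.586, -0.141, 0.2266]
eef_rot: [-3.139, 0.012, 3.141]
wrist_force: [0.3, -0.1, -4.9]
finger_gap: 0.0445
```

```bash
python3 - <<'E'
from disc import *
s=observe();print(s['tcp_pos'],s['eef_rot'],s['finger_gap'],s['wrist_force'])
p,d=capture('wrist');save('w15.png',p,(170,150,390,350),3)
C=cloud('wrist',d,s);disc(C,(.5845,-.1415),.018,.028)
E
```

```text
[ 0.586  -0.141   0.2266] [-3.1389  0.0116  3.1407] 0.044485117538532494 [ 0.2524 -0.0733 -4.9066]
n 5192 z 0.0175 min [ 0.5452 -0.1806] max [ 0.5977 -0.1023] mid [ 0.5715 -0.1415] circ [ 0.5845 -0.1415] 0.0401
```

View pics/w15.png

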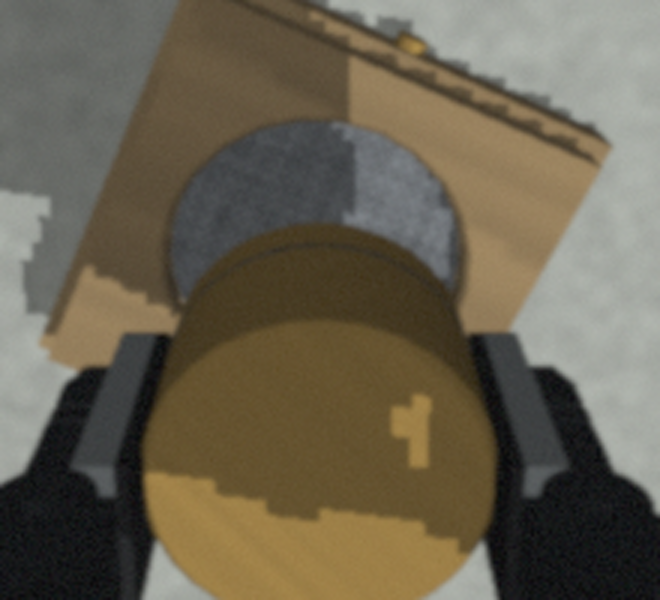

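```bash
python3 - <<'E'
from disc import *
s=observe()
f=lambda u,v:atz('wrist',170+u/3-.3,150+v/3-.3,.018,s).round(4)
print(f(166,245),f(466,245),f(318,117))
E
```

```text
[ 0.5801 -0.1693  0.018 ] [ 0.5801 -0.114   0.018 ] [ 0.5556 -0.1413  0.018 ]
```

Call:
{"api": "apply_moves", "payload": {
  "commands": "40 2 -0.5 10 0;40 2 -0.5 20 0;40 2 -0.5 27 0;40 2 -0.5 31 0;40 2 -0.5 33.5 0;40 2 -0.5 35 0;40 2 -0.5 36 0;40 2 -0.5 37 0;40 2 -0.5 37 0;40 2 -0.5 37 0"
}}

```text
time: 25.7
tcp_pos: [0.5847, -0.1416, 0.1902]
eef_rot: [-3.139, 0.012, 3.141]
wrist_force: [-0.0, 1.0, -1.1]
finger_gap: 0.0444
```

```bash
python3 - <<'E'
from disc import *
s=observe();print(s['tcp_pos'],s['eef_rot'],s['finger_gap'],s['wrist_force'])
p,d=capture('wrist');save('w16.png',p,(170,150,390,350),3)
E
```

```text
[ 0.5847 -0.1416  0.1902] [-3.1386  0.0125  3.1407] 0.04444146833965456 [-0.0425  0.9682 -1.0837]
```

View pics/w16.png

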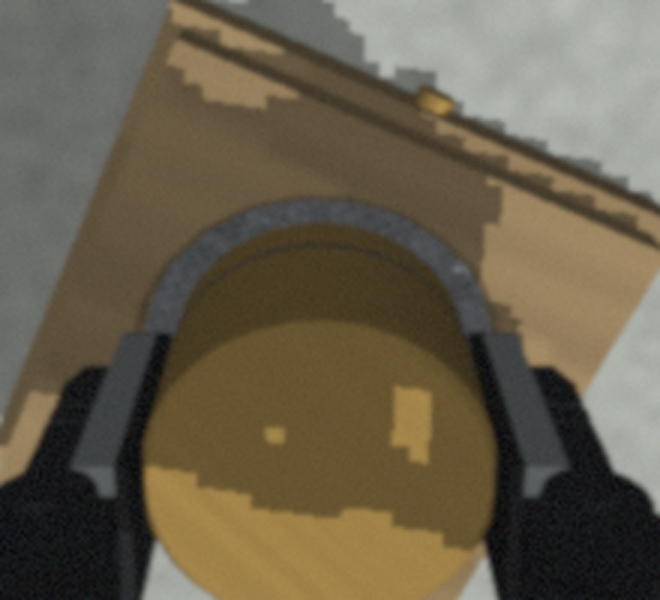

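Touching (force −4.9 → −1.1). Lower 0.7 mm more and release.

Call:
{"api": "apply_moves", "payload": {
  "commands": "40 0 0 0.7 0;40 0 0 0.7 0;47 0 0 0.7 0;52 0 0 0.7 0;62 0 0 0.7 0;75 0 0 0.7 0;75 0 0 0.7 0;85 0 0 -10 0;85 0 0 -40 0;85 0 0 -80 0;85 0 0 -115 0;85 0 0 -115 0;85 0 0 -115 0"
}}

```text
time: 27.38
tcp_pos: [0.5829, -0.1411, 0.3048]
eef_rot: [-3.139, 0.012, 3.141]
wrist_force: [-1.1, 0.6, -0.2]
finger_gap: 0.085
```

```bash
python3 - <<'E'
from disc import *
s=observe();print(s['tcp_pos'],s['eef_rot'],s['finger_gap'],s['wrist_force'])
p,d=capture('wrist');np.save('pics/w17.npy',d);save('w17.png',p,(130,120,430,320),2.5)
C=cloud('wrist',d,s);disc(C,(.584,-.1415),.047,.023);disc(C,(.584,-.1415),.018,.04)
print(togo([.5905,.1647,.31],s),s['joint_pos'])
E
```

```text
[ 0.5829 -0.1411  0.3048] [-3.1389  0.0118  3.1408] 0.08497131292707699 [-1.1125  0.5639 -0.1783]
n 3232 z 0.0465 min [ 0.5621 -0.1632] max [ 0.6064 -0.1197] mid [ 0.5843 -0.1414] circ [ 0.5847 -0.1413] 0.0233
n 5370 z 0.0175 min [ 0.5367 -0.1885] max [ 0.6314 -0.0941] mid [ 0.5841 -0.1413] circ [ 0.5839 -0.1415] 0.052
[ -7.4217 305.8312  -5.8989] [-0.4069  0.2213  1.8479  0.0025  1.0605 -1.978 ]
```

View pics/w17.png

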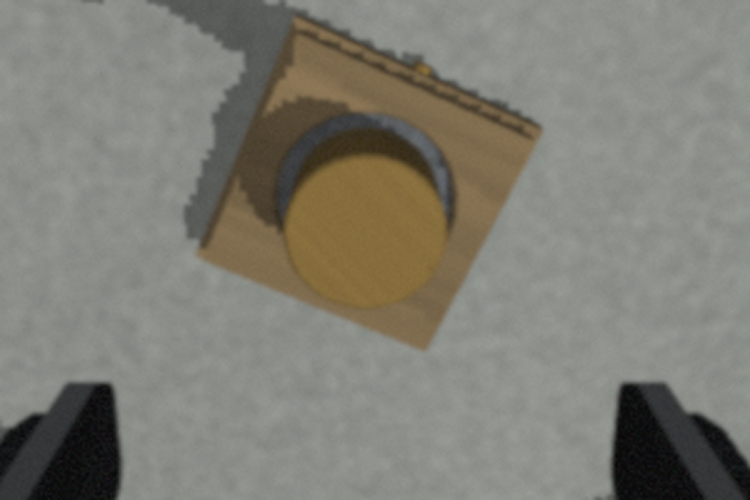

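Call:
{"api": "apply_moves", "payload": {
  "commands": "85 -1 30 -6 0;85 -2 75 -6 0;85 -3 130 -6 0;85 -5 190 -6 0;85 -6 240 -6 0;85 -7 280 -6 0;85 -7.5 300 -6 0;85 -7.5 306 -6 0;85 -7.5 306 -6 0;85 -7.5 306 -6 0;85 -7.5 306 -6 0"
}}

```text
time: 28.8
tcp_pos: [0.5906, 0.1639, 0.3095]
eef_rot: [-3.139, 0.01, 3.139]
wrist_force: [-0.4, 0.2, -0.5]
finger_gap: 0.0849
```

```bash
python3 - <<'E'
from disc import *
s=observe();print(s['tcp_pos'],s['eef_rot'],s['finger_gap'],s['wrist_force'])
p,d=capture('wrist');np.save('pics/w18.npy',d);save('w18.png',p,(130,120,430,320),2.5)
C=cloud('wrist',d,s);disc(C,(.5905,.1647),.048,.029,.002);disc(C,(.5905,.1647),.054,.020,.002)
E
```

```text
[0.5906 0.1639 0.3095] [-3.1394  0.0104  3.1392] 0.08492448485314523 [-0.3974  0.2444 -0.5123]
n 2421 z 0.0476 min [0.5634 0.1369] max [0.6193 0.1927] mid [0.5913 0.1648] circ [0.5914 0.1649] 0.0291
n 2400 z 0.0536 min [0.5722 0.1459] max [0.6102 0.1837] mid [0.5912 0.1648] circ [0.5913 0.1647] 0.02
```

View pics/w18.png

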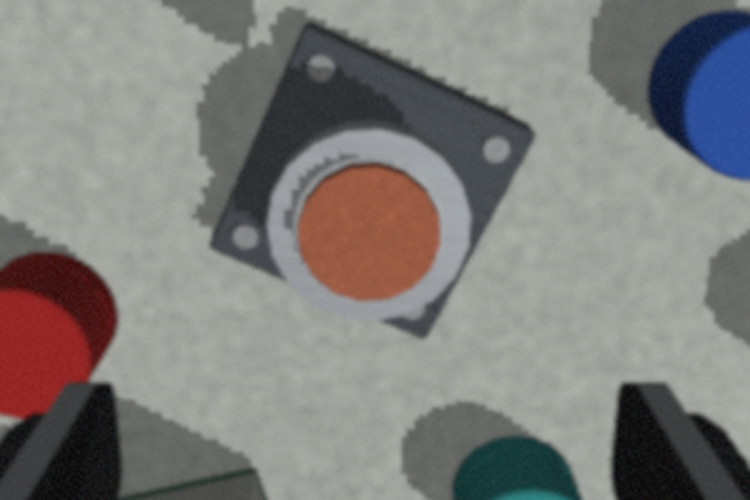

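Call:
{"api": "apply_moves", "payload": {
  "commands": "85 20 20 -6 0;85 50 55 -6 0;85 80 90 -6 0;85 110 125 -6 0;85 135 150 -6 0;85 146 161 -6 0;85 146 161 -6 0;85 146 161 -6 0;85 146 161 -6 0"
}}

```text
time: 29.98
tcp_pos: [0.4457, 0.3246, 0.3136]
eef_rot: [-3.139, 0.011, 3.138]
wrist_force: [0.1, -0.4, 0.1]
finger_gap: 0.0851
```

```bash
python3 - <<'E'
from disc import *
s=observe();print(s['tcp_pos'],s['eef_rot'],s['finger_gap'],s['joint_pos'])
p,d=capture('wrist');np.save('pics/w19.npy',d);save('w19.png',p,(200,140,360,260),5)
C=cloud('wrist',d,s)
disc(C,(.444,.326),.042,.022,.003);disc(C,(.444,.326),.018,.040,.003);disc(C,(.444,.326),.010,.050,.002)
E
```

```text
[0.4457 0.3246 0.3136] [-3.1393  0.0107  3.1378] 0.08509034925802217 [ 0.4464  0.1089  1.959  -0.0076  1.065  -1.117 ]
n 2464 z 0.0415 min [0.4212 0.3056] max [0.4637 0.3477] mid [0.4424 0.3266] circ [0.4439 0.3257] 0.0238
n 2403 z 0.0177 min [0.4034 0.2877] max [0.4813 0.3655] mid [0.4423 0.3266] circ [0.4426 0.3265] 0.0401
n 3466 z 0.0096 min [0.3938 0.2782] max [0.4909 0.375 ] mid [0.4423 0.3266] circ [0.4426 0.3266] 0.0498
```

View pics/w19.png

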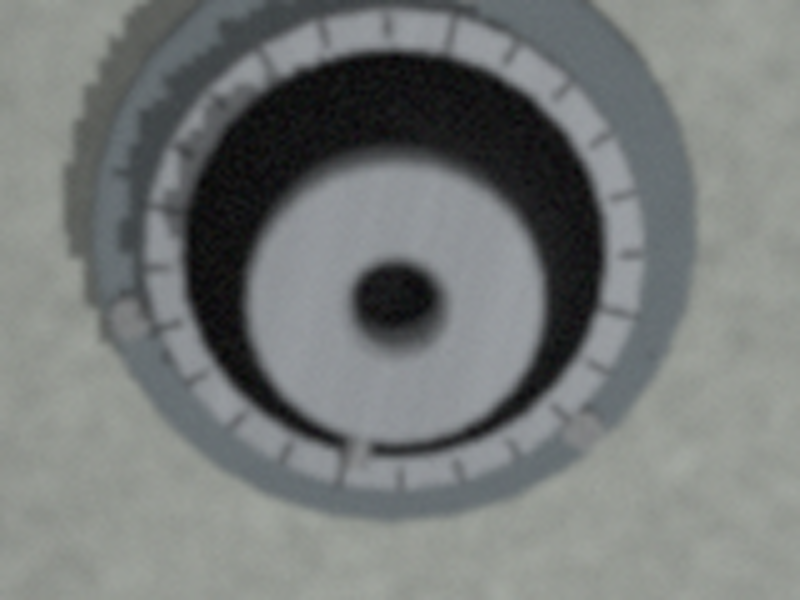

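```bash
python3 - <<'E'
from disc import *
s=observe();print(togo([.5913,.1646,.26],s),togo([.5913,.1646,.195],s))
E
```

```text
[-145.676  -159.4283   55.4729] [-144.99   -159.2823  120.4691]
```

Call:
{"api": "apply_moves", "payload": {
  "commands": "85 -25 -27 0 0;85 -60 -66 10 0;85 -95 -104 30 0;85 -125 -137 50 0;85 -142 -156 55 0;85 -145.5 -159.5 55 0;85 -145.5 -159.5 55 0;85 -145.5 -159.5 55 0"
}}

```text
time: 31.02
tcp_pos: [0.5905, 0.1657, 0.2613]
eef_rot: [-3.14, 0.011, 3.14]
wrist_force: [-0.3, -0.1, 0.4]
finger_gap: 0.0845
```

```bash
python3 - <<'E'
from disc import *
s=observe();print(s['tcp_pos'],s['eef_rot'],s['finger_gap'],s['wrist_force']);print(togo([.5913,.1646,.195],s))
p,d=capture('wrist')
C=cloud('wrist',d,s);disc(C,(.5905,.1647),.048,.029,.002);disc(C,(.5905,.1647),.054,.020,.002)
E
```

```text
[0.5905 0.1657 0.2613] [-3.1397  0.0114  3.1396] 0.08454894781058324 [-0.274  -0.1296  0.4437]
[-0.0076 -1.0093 66.2868]
n 3507 z 0.0476 min [0.5632 0.1369] max [0.6192 0.1927] mid [0.5912 0.1648] circ [0.5915 0.1646] 0.0292
n 3589 z 0.0535 min [0.5721 0.1458] max [0.6101 0.1837] mid [0.5911 0.1648] circ [0.5913 0.1646] 0.0201
```

Call:
{"api": "apply_moves", "payload": {
  "commands": "85 0 -1 20 0;85 0 -1 40 0;85 0 -1 55 0;85 0 -1 63 0;85 0 -1 66 0;85 0 -1 66 0;75 0 -1 66 0;66 0 -1 66 0;60 0 -1 66 0;52 0 -1 66 0;52 0 -1 66 0;52 0 -1 66 0",
  "squeeze": 40
}}

```text
time: 32.58
tcp_pos: [0.5916, 0.1647, 0.1959]
eef_rot: [-3.14, 0.012, 3.14]
wrist_force: [-0.8, 0.6, 4.6]
finger_gap: 0.0565
```

```bash
python3 - <<'E'
from disc import *
s=observe();print(s['tcp_pos'],s['eef_rot'],s['finger_gap'],s['wrist_force']);
p,d=capture('wrist');save('w20.png',p,(150,150,410,345),3)
C=cloud('wrist',d,s);disc(C,(.5913,.1647),.054,.020,.002);disc(C,(.5913,.1647),.048,.029,.002)
p,d=capture('scene');save('s20.png',p,(270,140,410,260),5)
E
```

```text
[0.5916 0.1647 0.1959] [-3.1397  0.0124  3.1397] 0.05651385245593828 [-0.8117  0.6259  4.6153]
n 7697 z 0.0535 min [0.5722 0.1364] max [0.6105 0.1935] mid [0.5913 0.165 ] circ [0.591  0.1647] 0.032
n 7238 z 0.0476 min [0.5633 0.127 ] max [0.6193 0.2028] mid [0.5913 0.1649] circ [0.5865 0.1648] 0.0407
```

View pics/w20.png

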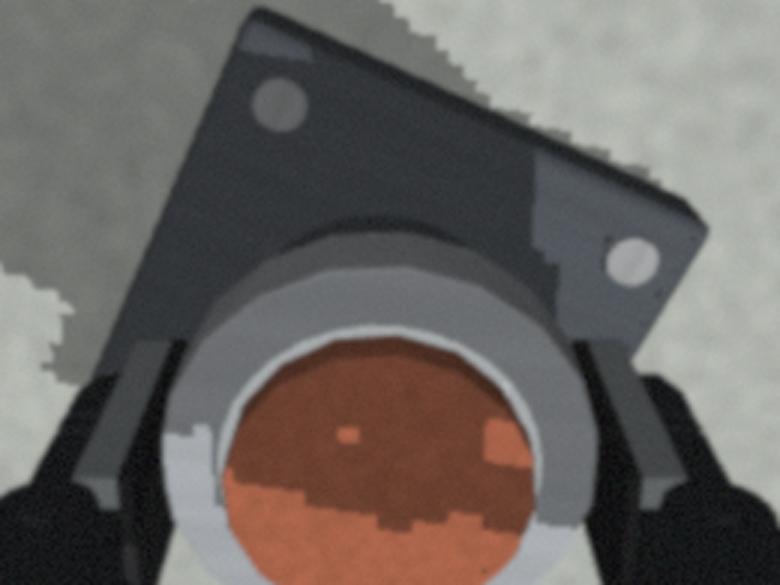

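View pics/s20.png

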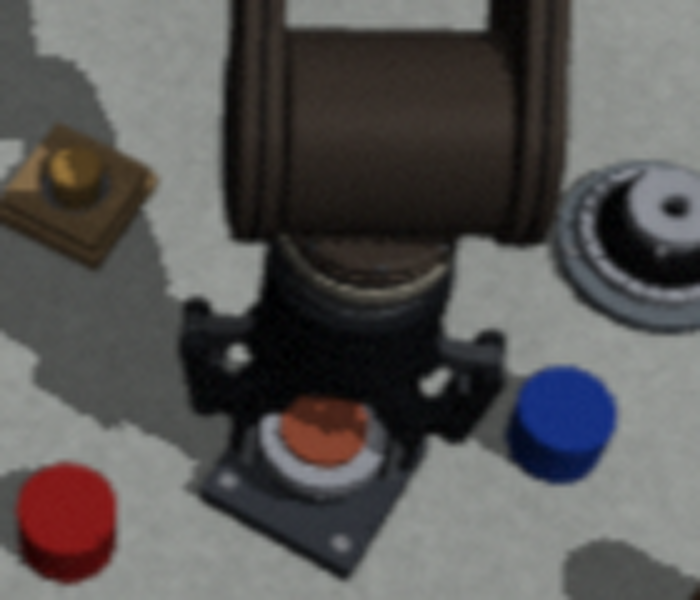

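```bash
python3 - <<'E'
from disc import *
s=observe();t=s['tcp_pos']
print(togo(t+[0,0,.04],s),togo([.4427,.3265,.242],s))
E
```

```text
[ -0.4961  -0.0738 -39.9969] [148.6274 161.474  -48.257 ]
```

Call:
{"api": "apply_moves", "payload": {
  "commands": "52 0 0 -2 0;52 -0.1 0 -8 0;52 -0.2 0 -16 0;52 -0.4 0 -28 0;52 -0.5 0 -40 0;52 5 6 -46 0;52 20 22 -48 0;52 40 43 -48 0;52 60 65 -48 0;52 80 87 -48 0;52 100 109 -48 0;52 120 130 -48 0;52 136 148 -48 0;52 145 158 -48 0;52 148.5 161.5 -48 0;52 148.5 161.5 -48 0;52 148.5 161.5 -48 0;52 148.5 161.5 -48 0"
}}

```text
time: 34.92
tcp_pos: [0.4433, 0.3261, 0.2418]
eef_rot: [-3.14, 0.013, 3.139]
wrist_force: [-0.1, -0.5, -0.8]
finger_gap: 0.0572
```

```bash
python3 - <<'E'
from disc import *
s=observe();print(s['tcp_pos'],s['eef_rot'],s['finger_gap'],s['wrist_force']);
p,d=capture('wrist');save('w21.png',p,(150,150,410,345),3)
C=cloud('wrist',d,s);disc(C,s['tcp_pos'][:2],.0935+.0062,.020,.002)
p,d=capture('scene');save('s21.png',p,(330,110,470,230),5)
print(togo([.4427,.3265,.2165],s))
E
```

```text
[0.4433 0.3261 0.2418] [-3.1397  0.0126  3.1387] 0.057170706688336154 [-0.1094 -0.5385 -0.782 ]
n 7699 z 0.0994 min [0.424  0.2977] max [0.4621 0.3549] mid [0.4431 0.3263] circ [0.4428 0.3261] 0.0319
[ 0.929   0.4446 25.279 ]
```

View pics/w21.png

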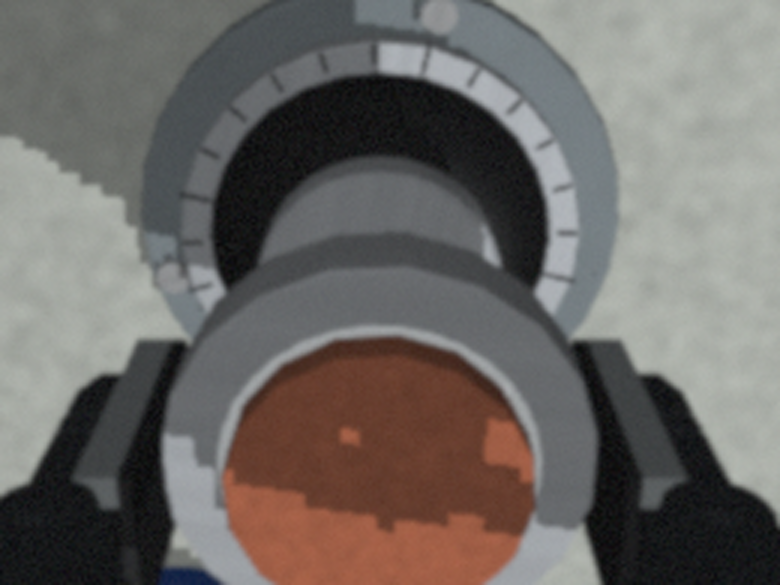

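View pics/s21.png

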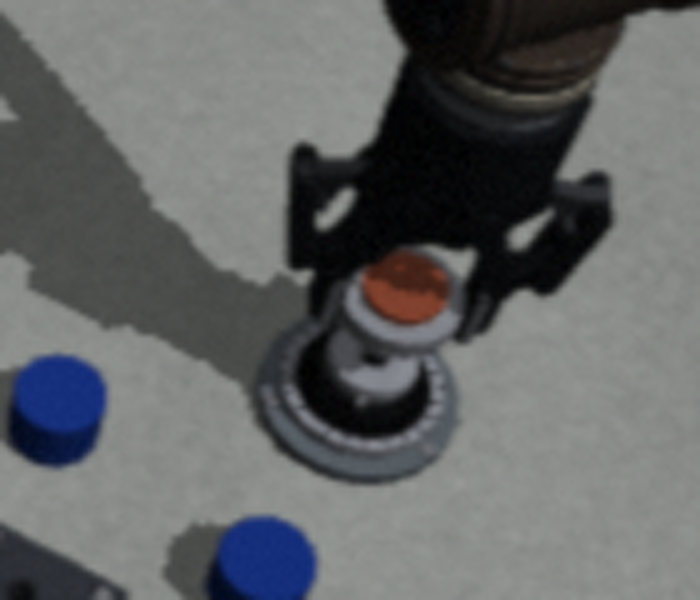

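Call:
{"api": "apply_moves", "payload": {
  "commands": "52 0.9 0.4 5 0;52 0.9 0.4 12 0;52 0.9 0.4 18 0;52 0.9 0.4 21 0;52 0.9 0.4 22 0;52 0.9 0.4 22 0;52 0.9 0.4 22 0"
}}

```text
time: 35.9
tcp_pos: [0.4427, 0.3266, 0.22]
eef_rot: [-3.14, 0.013, 3.139]
wrist_force: [-0.1, -0.2, -0.2]
finger_gap: 0.0568
```

```bash
python3 - <<'E'
from disc import *
s=observe();print(s['tcp_pos'],s['eef_rot'],s['finger_gap'],s['wrist_force']);
p,d=capture('wrist')
C=cloud('wrist',d,s);z=s['tcp_pos'][2]-.1424
m=(abs(C[...,2]-z)<.0015)&(np.hypot(C[...,0]-.4427,C[...,1]-.3265)<.0215);P=C[m][:,:2];print(len(P),P.min(0),P.max(0),(P.min(0)+P.max(0))/2)
m=(abs(C[...,2]-.0177)<.002);disc(C,(.4424,.3266),.0177,.04,.002)
print(togo([.4427,.3265,.2075],s),togo([.4427,.3265,.2019],s))
E
```

```text
[0.4427 0.3266 0.22  ] [-3.14    0.0129  3.1389] 0.056806760163904055 [-0.1109 -0.2179 -0.16  ]
7310 [0.4228 0.3072] [0.4633 0.3466] [0.443  0.3269]
n 3265 z 0.0176 min [0.4031 0.2876] max [0.4526 0.3655] mid [0.4279 0.3265] circ [0.4426 0.3266] 0.0404
[ 0.1366 -0.0804 12.4972] [ 0.2091 -0.0713 18.0967]
```

Call:
{"api": "apply_moves", "payload": {
  "commands": "52 0.2 0 2 0;52 0.2 0 4 0;52 0.2 0 5.5 0;52 0.2 0 7 0;52 0.2 0 7 0"
}}

```text
time: 36.58
tcp_pos: [0.4425, 0.3266, 0.2128]
eef_rot: [-3.14, 0.013, 3.139]
wrist_force: [0.2, 0.1, -1.3]
finger_gap: 0.0568
```

```bash
python3 - <<'E'
from disc import *
s=observe();print(s['tcp_pos'],s['eef_rot'],s['finger_gap'],s['wrist_force'],s['wrist_torque'])
print(togo([.4427,.3265,.2019],s))
E
```

```text
[0.4425 0.3266 0.2128] [-3.1398  0.0125  3.1389] 0.05675670656802273 [ 0.2446  0.086  -1.253 ] [ 0.0287 -0.0485 -0.0134]
[-0.0894 -0.048  10.8918]
```

5 mm into the bore with no contact force; continue down.

Call:
{"api": "apply_moves", "payload": {
  "commands": "52 0 0 2 0;52 0 0 4 0;52 0 0 6 0;52 0 0 8 0;52 0 0 9.5 0;52 0 0 10.5 0;52 0 0 11 0;52 0 0 11 0;52 0 0 11 0"
}}

```text
time: 37.7
tcp_pos: [0.4427, 0.3266, 0.2019]
eef_rot: [-3.14, 0.013, 3.139]
wrist_force: [-0.5, 0.9, 0.3]
finger_gap: 0.0565
```

```bash
python3 - <<'E'
from disc import *
s=observe();print(s['tcp_pos'],s['eef_rot'],s['finger_gap'],s['wrist_force'],s['wrist_torque'])
p,d=capture('wrist');save('w22.png',p,(150,150,410,345),3)
C=cloud('wrist',d,s);disc(C,s['tcp_pos'][:2],.0595,.020,.002)
E
```

```text
[0.4427 0.3266 0.2019] [-3.1398  0.0127  3.1389] 0.056491402099182346 [-0.5378  0.8822  0.3495] [-0.101   0.0916 -0.0313]
n 7748 z 0.0595 min [0.4233 0.2983] max [0.4615 0.3554] mid [0.4424 0.3269] circ [0.4415 0.3266] 0.0318
```

View pics/w22.png

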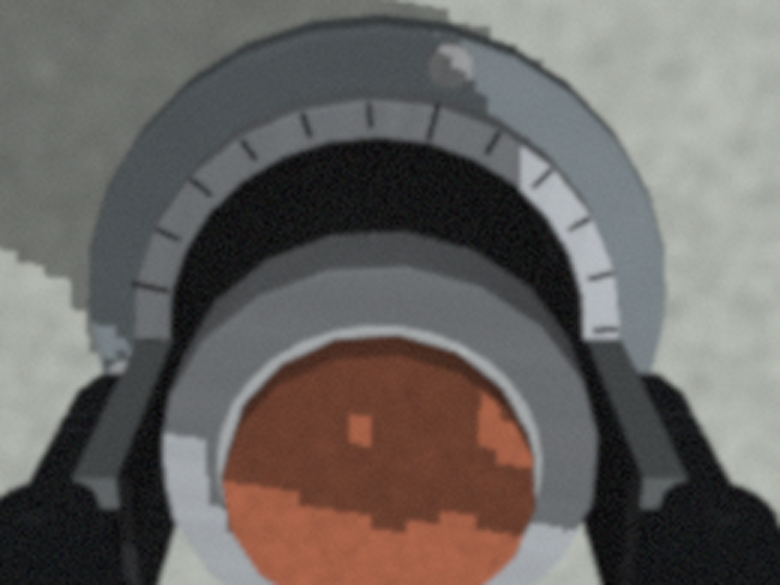

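Call:
{"api": "apply_moves", "payload": {
  "commands": "52 0 0 0.5 0;52 0 0 0.5 0;59 0 0 0 0;64 0 0 0 0;75 0 0 0 0;85 0 0 0 0;85 0 0 0 0;85 0 0 -10 0;85 -0.5 0 -40 0;85 -1 0 -80 0;85 -1 0 -120 0;85 -1 0 -120 0;85 -1 0 -120 0"
}}

```text
time: 39.38
tcp_pos: [0.4418, 0.3267, 0.3219]
eef_rot: [-3.14, 0.013, 3.139]
wrist_force: [0.2, -0.1, -1.0]
finger_gap: 0.0851
```

```bash
python3 - <<'E'
from disc import *
s=observe();print(s['tcp_pos'],s['eef_rot'],s['finger_gap'],s['wrist_force'])
p,d=capture('wrist');save('w23.png',p,(130,120,430,320),2.5)
C=cloud('wrist',d,s);disc(C,(.4426,.3266),.0595,.020,.002);disc(C,(.4426,.3266),.0535,.029,.002);disc(C,(.4426,.3266),.0177,.04,.002)
p,d=capture('scene');save('s23.png',p)
E
```

```text
[0.4418 0.3267 0.3219] [-3.1398  0.0126  3.139 ] 0.08505373066788513 [ 0.2431 -0.1064 -1.0473]
n 2322 z 0.0595 min [0.4238 0.3082] max [0.4618 0.3463] mid [0.4428 0.3272] circ [0.4429 0.3272] 0.0202
n 2321 z 0.0536 min [0.4147 0.2993] max [0.4709 0.3551] mid [0.4428 0.3272] circ [0.443  0.3272] 0.029
n 1520 z 0.0176 min [0.4034 0.2875] max [0.4638 0.3657] mid [0.4336 0.3266] circ [0.4423 0.3266] 0.0402
```

View pics/w23.png

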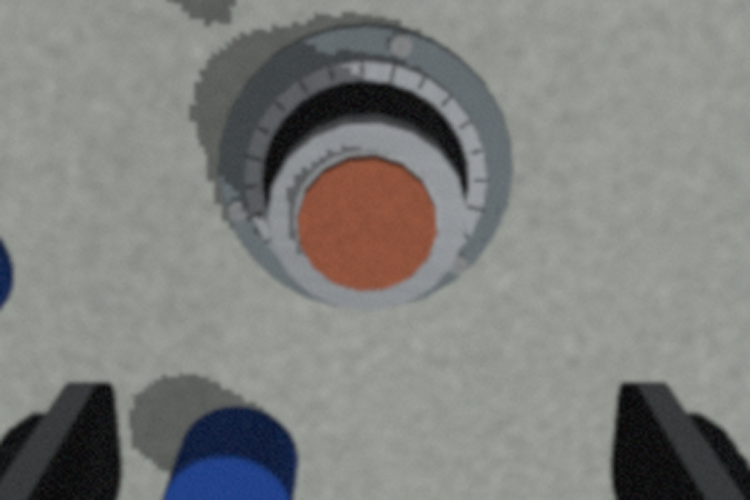

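View pics/s23.png

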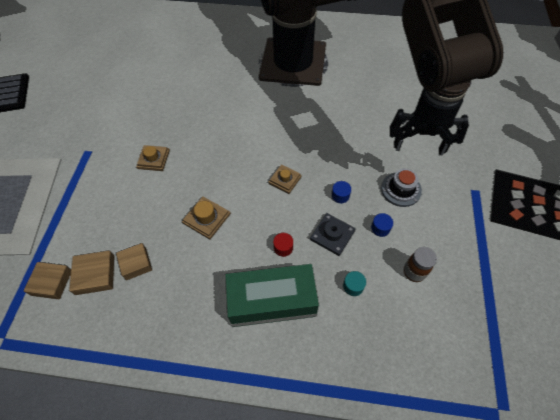

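The stub is seated: its stone top measures z = 0.0595, its disc top is level, and its axis is about 0.6 mm from the stage. All three weights are in their cases, the jar and carton look unmoved, and the gripper is clear.

```bash
python3 -c "
from cell import *
print(job_done())"
```

```text
the job is handed in; nothing more can be done
None
```

All three weights are in their own cases, the stub is in the ball stage, and the job was handed in at about 39.5 s of the 120 s allowed. `job_done()` gives no verdict, so the figures below are my own last checks.

- **Weights:** I put away the small, medium and large weight in that order. Each was lowered slowly until the wrist force showed contact, then released. Afterwards each lay flat, within about 1–1.5 mm of its well's centre. Their tops measured 33–46.5 mm high, against 34, 38 and 47 mm expected.
- **Stub:** It went into the bore with no sign of jamming. After release its axis was about 0.6 mm from the stage axis. The stone's top measured 59.5 mm, against 60 mm expected when the disc rests on the collar.
- **Jar and carton:** By eye, neither had moved in the last scene picture; I did not measure them.
- **Disagreements:**
  - Wrist-camera heights read about 0.5 mm low throughout, which I allowed for.
  - The scene camera put the small weight 4–5 mm further out in x than the top and wrist cameras, so I went by the wrist camera.
  - The tool's tilt crept up to about 0.013 rad and could not be corrected. That is well inside the limits.

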